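Fit and clamp a tailstock on bench centres, then spring a dowel between the cups

TASK

Set up the bench centres for checking the brown wooden dowel: slide the loose green tailstock onto the dovetail rail from the rail's open end until it is home against the brass stop, and turn its clamp knob clockwise until it is fully tight. Then set the dowel between the two cups, by pressing one end into the sprung cup until the other end can drop in line with the fixed cup, so that the spring holds it level in both, and let go. Leave the other things on the bench where they are.

Things in the scene. Friction and masses are not known exactly. Their poses are not given: they have to be found in the camera images.
- bed: Bench centres without their tailstock: green cast base 84 x 288 mm fixed on the bench, origin under its middle, y along its steel dovetail rail toward the rail's open end, x away from the robot, z up. The green fixed stock (44 mm wide, top 127 mm over the bench) stands at the -y end.
- rail_end (a point): Top middle of the rail's open end (bed axes; y points out of it). Rail top 64 mm over the bench, 46 mm wide there, 30 mm wide 14 mm lower (60 degree dovetail); the rail is 298 mm long and its last 18 mm taper as a lead-in (at the very end 5 mm a side narrower and 4 mm lower).
- stop_face (a point): Face of the brass stop, a 34 x 10 x 10 mm block on the rail, at the height of the rail's top, 84 mm inside the open end; bed axes. The front end of the tailstock's foot plate must come against it.
- tail_home (a point): Point in the bed, 17 mm below the rail's top and 52 mm inside the open end: where tail_foot lies, with the same axes, once the tailstock is home on the rail against the stop.
- tail_foot (a point): Underside middle of the loose green tailstock (about 0.57 kg), z up. Foot plate 75 mm (x) by 64 mm (y), top at z = 27 mm, with two 17 mm high feet along y that stand on the bench now and hook under the dovetail later (1 to 1.4 mm play a side). A column 32 mm wide (x), 38 mm long (y -15 to +23) rises to z = 93 mm. The -y end goes onto the rail first; the clamp knob is on the -x side.
- tail_grip (a point): Where to grip the tailstock: centre of its column, 80 mm above tail_foot and 4 mm toward its +y, 13 mm below the column's top; axes as tail_foot; 32 mm wide along x. To go on, the tailstock is held level with tail_foot 47 to 48 mm over the bench, in line with the rail, tail_foot 90 mm or more out (+y) from tail_home, and pushed along -y.
- knob_grip (a point): Middle of the clamp knob's black wing grip, 36 mm long (x), 10 mm thick (y), 18 mm deep (z). z points outward along the knob's axis, which leans 40 degrees from vertical toward the tailstock's -x side. It lies 56 mm to -x and 36 mm above tail_foot and turns with the knob. Below the wing: a 9 mm shaft 12 mm long, then a 16 mm wide boss.
- clamp (a joint): Turn of the clamp knob, rad: 0 loose, grows clockwise seen from its head (about -z of knob_grip), stop at 1.6 = fully tight. It grips the rail from about 1.05 on, takes 0.11 N m loose and 0.2 tight, and stays where left. At 0.75 the wing lies in the tailstock's x-z plane. While it is loose the spring would push the tailstock back.
- sprung_cup (a joint): How far the sprung cup is pressed into the tailstock, m: 0 fully out, end stop 0.020. The spring gives 1.7 N at 0 and 0.28 N more for each mm. With the tailstock home and the dowel seated it reads about 0.007; the dowel needs about 0.015 to pass the fixed cup's rim.
- sprung_floor (a point): Middle of the flat inner floor of the sprung cup, 58 mm above tail_foot and (fully out) 43 mm to its -y; axes as tail_foot. The cup opens to -y and moves to +y when pressed. Both cups: a 19 mm bore 3.5 mm deep, then a flare to 26 mm at the mouth, 5.5 mm deep in all; 33 mm outside.
- fixed_cup (a point): Middle of the flat inner floor of the fixed cup, 105 mm over the bench, bed axes; the cup opens to +y.
- dowel_home (a point): Point 85 mm from fixed_cup along the bed's +y at the same height, bed axes: where dowel_mid lies, in line with y, when the dowel is seated (it may rest some 1 to 2 mm lower).
- dowel_mid (a point): Centre of the loose brown wooden dowel, a round rod 16 mm thick and 170 mm long with flat ends, 22 g, lying on the bench at the start; y along the dowel, z up. Either end may go to either cup.
- glue_bottle_mid (a point): Bystander: cream wood-glue bottle, 52 mm wide, 159 mm tall, standing; its centre.
- cup_b_mid (a point): Bystander: turned wooden cup, 68 mm wide, 48 mm tall; its centre.
- blank_b_mid (a point): Bystander: turned wooden blank with a black band, 57 mm wide, 82 mm tall; its centre.
- brush_mid (a point): Bystander: bristle bench brush with a wooden back, 44 x 131 x 34 mm; its centre.
- wedge_rest_mid (a point): Bystander: upright wooden wedge, 71 x 94 mm at the foot, 160 mm tall; its centre.
- sand_block_mid (a point): Bystander: dark hardwood sanding block, 64 x 84 x 30 mm; its centre.
- offcut_mid (a point): Bystander: pine offcut, 73 x 82 x 35 mm; its centre.

How it is judged:
By the outcome, as a careful person would: the job done as asked, in the order asked, and still so for the second after the job is handed in, with the robot touching nothing.
It also fails if it takes over 64 s, if anything falls off the work surface, if the arm or the gripper's body presses on something with over 40 N, if the wrist force passes 120 N, or if a joint passes its speed limit or range.

ROBOT

A 6-joint arm with a two-finger parallel gripper is mounted at the origin on a cart in front of the work surface, level with it; the furniture and walls round the work are solid. World frame = base frame: x ahead of the robot, y to its left, z up, the work surface at z = 0. Lengths are in mm, angles in rad, forces in N, time in s.
With the tool pointing down it reaches from about 300 to 775 mm from the base axis. Payload 14.6 kg.
Tool frame: the origin (TCP) lies on the centre line of the jaws, within the pads' length; the fingertips stand 8 mm ahead of it and the grasp point (between the pads) lies 11 mm behind it; z points along the fingers, y is the direction in which the jaws open and shut (so a half turn about z gives the same grasp; the last joint's range is limited). The gripper opens to 94 mm and grips with 3 to 60 N. Pads are 16 mm wide; open, the fingers measure 119 mm over their backs; the gripper's body (75 mm by 177 mm) begins 78 mm behind the grasp point.
Start: joints at [1.09, 0.3, 1.521, -0, 1.321, -0.067], TCP at [221.147, 503.571, 213.446] pointing down, gripper open.
Joint ranges: [-3.03, 3.03], [-0.79, 2.21], [0.23, 2.52], [-1.04, 4.18], [0, 3.07], [-2.55, 2.55]. Speed limits (rad/s): [2.22, 2.22, 2.57, 3.14, 3.14, 3.14].

INTERFACE

Orientations are given as a 3x3 rotation matrix whose columns are the frame's x, y, z axes.
In Python, from plant import manip, imaging gives the robot as it stands.
- The arm moves only by the tool arm_command, never from a script. Its argument "rows" is a list of rows, each an object of numbers: "dx", "dy", "dz": the shift along the tool's x, y, z in units of 40 mm (1.0 is 40 mm); "roll": the turn about the tool's z in units of 8 degrees (1.0 is 8 degrees). A call has exactly 8 rows; each row shifts and turns the commanded pose from where the row before left it, along the tool's axes as they then stand; what a row does not reach is not made up. A row lasts 1/8 s, in which the tool goes at most 62.5 mm and 10.7 degrees, less where a joint would pass 70% of its speed; a pose out of reach is approached as far as the arm can. A call is refused whole if a number of a shift passes 1 or a number of a turn 1, either way. A call with a gripper value outside its range is refused whole. "claw" is the finger opening in mm, from 0 to 94, set as the call begins (left out, the last holds). The fingers move at their own pace and stop on an object; "newtons" is the grip in N (left out, the last holds). Time passes only in rows, so rows that do not move let the fingers close, or fill a call up. It gives the time, the measured TCP pose, the force and the opening at its end, in the units of the state.
- manip.observe(): the state, without advancing time (a new reading comes with each control period).
- imaging.snapshot(name): name is "scene" or "top"; returns the picture (420x560x3 uint8, blue, green, red); there is no depth.
- imaging.camera_model(name): a dict with "fx", "fy", "cx", "cy" (pixels), "extrinsics" (4x4, takes a point from camera to world coordinates). Camera axes: x right, y down, z forward; pixel columns grow to the right and rows downward; lengths in mm; the calibration is good to about 2 mm. A picture is of the moment at which its call begins. camera_model takes no time and is no camera call.
- manip.finish_job(): hands the job in, once; it reports no verdict.
The state is a dict: "clock": time; "joint_positions": joint angles; "qvel": joint speeds; "joint_torque": joint torques, N m; "eef_pos": TCP position; "tcp_rot": TCP orientation; "wrist_force": force on the tool from outside, world axes, zero at the start; "moment": the same for the moment, N m; "width": opening from 0.0 (shut) to 1.0 (fully open).
Only numpy, scipy, OpenCV 4.12 (cv2) and the standard library are available. Lean on these libraries where they do the work, as an engineer would, in place of code of your own. Each camera call takes 0.05 s, during which the arm holds its last target.

## Working session

There is one attempt and no reset: what is moved stays moved. The work goes in short steps, Python scripts to look and compute and a tool call to move; the robot and the scene stay as the last step left them, time stands still between calls to the robot, and variables do not carry over. Pictures are saved under pics/ and viewed, and the job is handed in when it is done.

Besides the shell and the picture viewer there is one more tool, called after ">>>" as name(argument=value, ...), one argument or row to a line, values as JSON. arm_command: Moves the arm, as the interface text tells. Its arguments: {"type":"object","properties":{"rows":{"type":"array"},"claw":{"type":"number"},"newtons":{"type":"number"}},"required":["rows"]}

```bash
ls; mkdir -p pics; cat > h.py <<'E'
import numpy as np, cv2
from plant import manip, imaging
def snap(n,f):
    im=imaging.snapshot(n); cv2.imwrite('pics/'+f,im); return im
def ray(n,u,v):
    c=imaging.camera_model(n);E=np.array(c['extrinsics']);d=E[:3,:3]@np.array([(u-c['cx'])/c['fx'],(v-c['cy'])/c['fy'],1]);return E[:3,3],d/np.linalg.norm(d)
def onz(n,u,v,z):
    o,d=ray(n,u,v);return o+d*(z-o[2])/d[2]
def tri(a,b):
    (o1,d1),(o2,d2)=ray('scene',*a),ray('top',*b)
    A=np.c_[d1,-d2];t=np.linalg.lstsq(A,o2-o1,rcond=None)[0]
    p,q=o1+t[0]*d1,o2+t[1]*d2
    return (p+q)/2,np.linalg.norm(p-q)
def proj(n,P):
    c=imaging.camera_model(n);E=np.linalg.inv(np.array(c['extrinsics']));p=E[:3,:3]@np.array(P,float)+E[:3,3]
    return np.array([c['fx']*p[0]/p[2]+c['cx'],c['fy']*p[1]/p[2]+c['cy']])
E
python3 - <<'E'
from h import *
s=manip.observe()
for k in s: print(k,np.round(s[k],3).tolist())
for n in('scene','top'):
    c=imaging.camera_model(n);print(n,{k:np.round(v,2).tolist() for k,v in c.items()})
    im=snap(n,n+'0.png')
E
```

```text
pics
clock 0.0
joint_positions [1.09, 0.3, 1.522, -0.0, 1.321, -0.067]
qvel [0.002, 0.0, 0.0, 0.001, 0.001, 0.001]
joint_torque [0.001, -53.181, -35.274, 0.071, 0.024, -0.0]
eef_pos [221.047, 503.36, 212.912]
tcp_rot [[-0.916, 0.402, -0.0], [0.402, 0.916, -0.001], [0.0, -0.001, -1.0]]
wrist_force [0.316, 0.465, -0.223]
moment [0.012, -0.022, 0.038]
width 1.0
scene {'fx': 394.23, 'fy': 394.23, 'cx': 274.95, 'cy': 211.94, 'extrinsics': [[0.88, -0.24, 0.4, 57.04], [-0.47, -0.43, 0.77, -925.94], [-0.01, -0.87, -0.49, 665.42], [0.0, 0.0, 0.0, 1.0]]}
top {'fx': 505.53, 'fy': 505.53, 'cx': 272.37, 'cy': 212.76, 'extrinsics': [[0.05, -0.97, 0.23, 237.08], [-1.0, -0.05, 0.01, -52.69], [-0.0, -0.23, -0.97, 1437.97], [0.0, 0.0, 0.0, 1.0]]}
```

View pics/scene0.png

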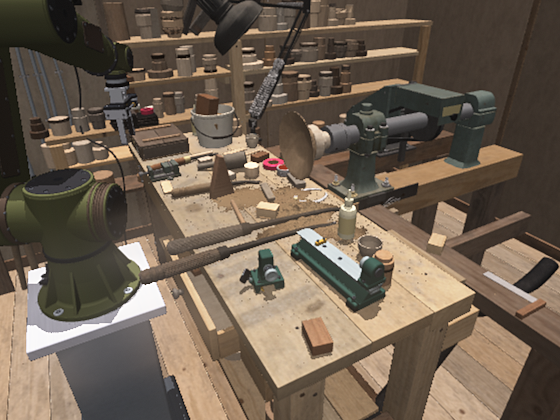

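View pics/top0.png

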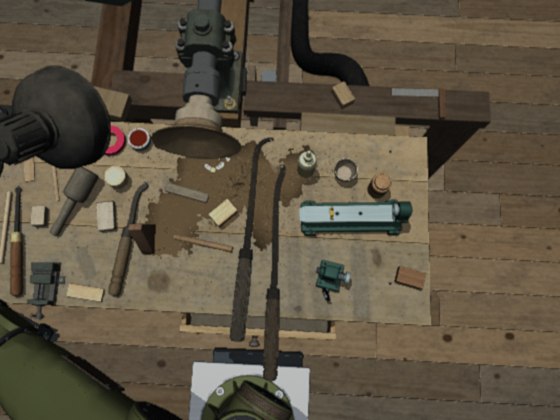

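The scene view shows the bed near (340,265), with the tailstock at (265,272). In the top view the bed is near (353,217), the tailstock near (330,277) and the dowel near (203,243). I'll enlarge these areas.

```bash
python3 - <<'E'
import cv2
s=cv2.imread('pics/scene0.png');t=cv2.imread('pics/top0.png')
cv2.imwrite('pics/s_c.png',cv2.resize(s[220:320,230:400],None,fx=4.7,fy=4.7,interpolation=cv2.INTER_CUBIC))
cv2.imwrite('pics/t_c.png',cv2.resize(t[190:310,290:430],None,fx=5,fy=5,interpolation=cv2.INTER_CUBIC))
cv2.imwrite('pics/t_d.png',cv2.resize(t[190:290,130:260],None,fx=6,fy=6,interpolation=cv2.INTER_CUBIC))
cv2.imwrite('pics/s_d.png',cv2.resize(s[150:250,190:320],None,fx=6,fy=6,interpolation=cv2.INTER_CUBIC))
E
```

```text
(no output)
```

View pics/s_c.png

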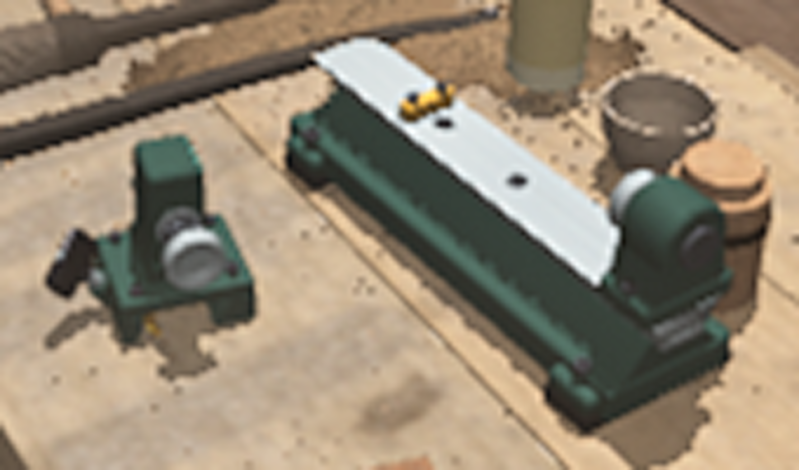

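View pics/t_c.png

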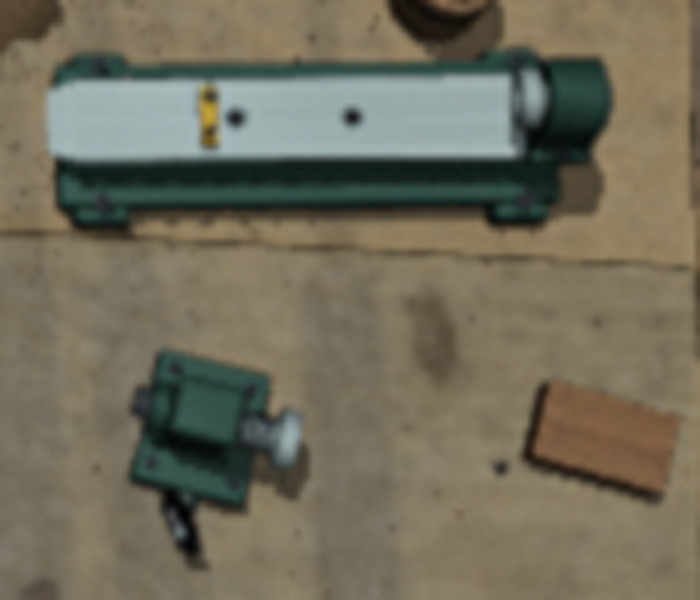

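View pics/t_d.png

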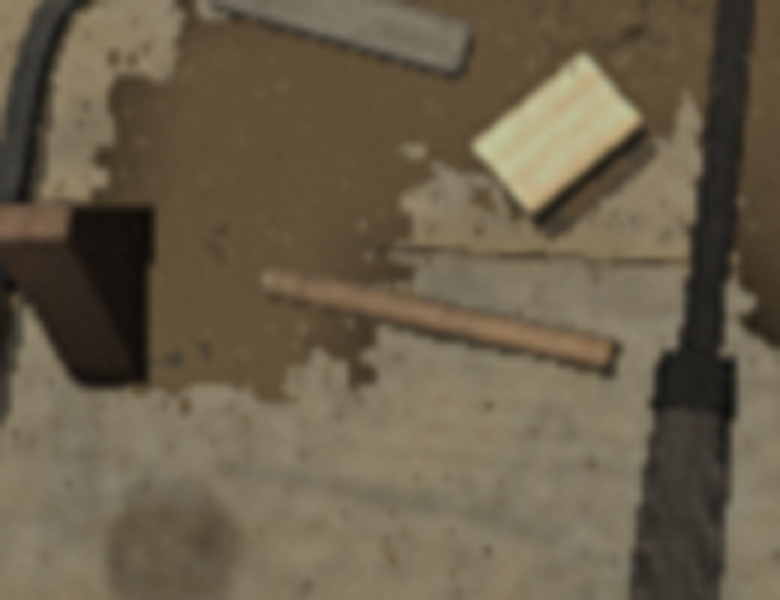

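View pics/s_d.png

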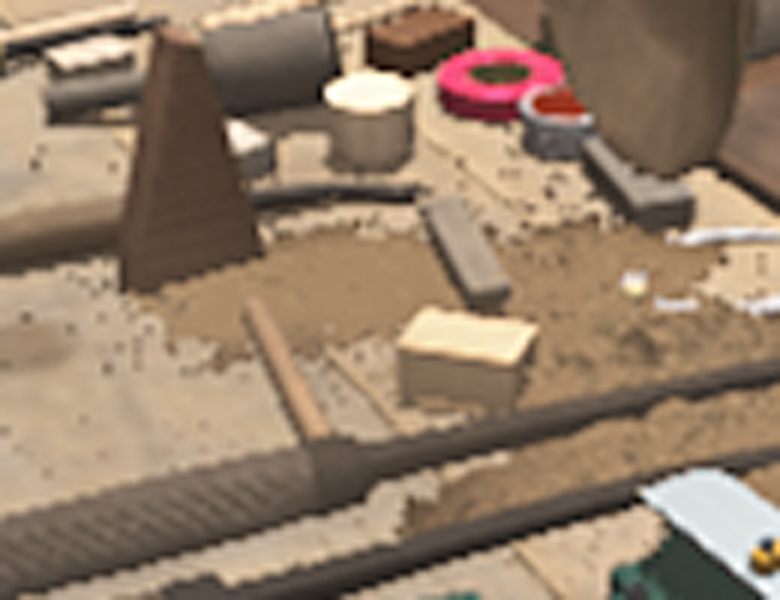

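```bash
cat > m1.py <<'E'
from h import *
t=cv2.imread('pics/top0.png');s=cv2.imread('pics/scene0.png')
hs=cv2.cvtColor(t,cv2.COLOR_BGR2HSV)
def big(m,box):
    z=np.zeros_like(m);x0,y0,x1,y1=box;z[y0:y1,x0:x1]=m[y0:y1,x0:x1]
    cs,_=cv2.findContours(z,cv2.RETR_EXTERNAL,cv2.CHAIN_APPROX_NONE);return max(cs,key=cv2.contourArea)
# rail
m=cv2.inRange(t,(140,140,130),(255,255,255))
c=big(m,(295,195,395,225)); r=cv2.minAreaRect(c); print('rail px',r)
# subpixel edges of rail via column-wise 50% crossing
g=cv2.cvtColor(t,cv2.COLOR_BGR2GRAY).astype(float)
up,lo=[],[]
for u in range(308,386,2):
    col=g[190:235,u]; mid=105; i=np.where(col>mid)[0]
    i=[k for k in i if 12<=k<=36]
    a,b=i[0],i[-1]
    f=lambda k0,k1:k0+(mid-col[k0])/(col[k1]-col[k0])*(k1-k0)
    up.append((u,190+f(a-1,a)));lo.append((u,190+f(b+1,b)))
U=np.array([onz('top',*p,64) for p in up]);L=np.array([onz('top',*p,64) for p in lo])
def fit(P):
    k,b=np.polyfit(P[:,1],P[:,0],1);
    for _ in range(3):
        res=P[:,0]-k*P[:,1]-b;ok=abs(res)<1.5;k,b=np.polyfit(P[ok,1],P[ok,0],1)
    return k,b,res[ok].std(),ok.sum()
print('upper',fit(U));print('lower',fit(L))
y0=-200
ku,bu,*_=fit(U);kl,bl,*_=fit(L)
for y in(-100,-200,-300):print(y,ku*y+bu,kl*y+bl,'w',(ku-kl)*y+bu-bl)
# ends: row profile
for v in (210,213,216): print(v,g[v,290:306].round().tolist(), )
# brass
mb=cv2.inRange(hs,(15,120,80),(35,255,255));cb=big(mb,(320,200,345,225));print('brass',cv2.boundingRect(cb),cv2.minAreaRect(cb))
# tailstock green
mg=cv2.inRange(hs,(70,70,20),(100,255,255));cg=big(mg,(312,255,350,300));print('tail',cv2.minAreaRect(cg),cv2.boundingRect(cg))
# dowel
ys,xs=np.where(cv2.inRange(hs,(3,70,90),(17,200,255))[225:260,165:240]);print('dowel n',len(xs))
E
python3 m1.py
```

```text
rail px ((345.4404296875, 213.0341339111328), (15.171984672546387, 92.95174407958984), 89.23609924316406)
upper (np.float64(-0.0698248805527809), np.float64(579.699916225129), np.float64(0.42032748230768485), np.int64(37))
lower (np.float64(-0.06305958685299223), np.float64(534.6228791434409), np.float64(0.35690940739485266), np.int64(39))
-100 586.682404280407 540.92883782874 w 45.753566451666984
-200 593.6648923356852 547.2347965140393 w 46.430095821645864
-300 600.6473803909632 553.5407551993385 w 47.106625191624744
210 [118.0, 117.0, 118.0, 117.0, 121.0, 124.0, 127.0, 129.0, 135.0, 154.0, 170.0, 172.0, 172.0, 175.0, 173.0, 171.0]
213 [117.0, 117.0, 117.0, 121.0, 122.0, 125.0, 129.0, 130.0, 134.0, 154.0, 170.0, 172.0, 171.0, 175.0, 174.0, 174.0]
216 [115.0, 120.0, 122.0, 120.0, 122.0, 125.0, 127.0, 129.0, 130.0, 146.0, 167.0, 172.0, 172.0, 175.0, 173.0, 171.0]
brass (330, 210, 3, 9) ((331.0, 214.0), (8.0, 2.0), 90.0)
tail ((329.5941162109375, 275.57647705078125), (21.801511764526367, 26.465518951416016), 12.52880859375) (317, 261, 26, 30)
dowel n 432
```

```bash
cat > m2.py <<'E'
from h import *
t=cv2.imread('pics/top0.png');s=cv2.imread('pics/scene0.png')
S=lambda x,y:(230+x/4.7-.4,220+y/4.7-.4); T=lambda x,y:(290+x/5-.4,190+y/5-.4)
for n,a,b in [('rail near corner',S(313,57),T(50,158)),('rail far end',S(380,40),T(50,82)),('brass mid top',S(427,100),T(208,116)),
 ('col top front-left?',S(140,148),T(176,440)),('hole1',S(445,124),T(237,117)),('hole2',S(517,181),T(352,117))]:
    print(n,tri(a,b)[0].round(1),tri(a,b)[1].round(1))
k=-0.0664
e=onz('top',299,213,60);print('end',e)
print('brass +y face', onz('top',329.7,213.5,70), 'axis x at', (579.7+534.6)/2)
# project model bits to check
yaw=np.arctan(.0664);R=np.array([[np.cos(yaw),-np.sin(yaw)],[np.sin(yaw),np.cos(yaw)]])
E
python3 m2.py
python3 - <<'E'
import cv2
s=cv2.imread('pics/scene0.png');t=cv2.imread('pics/top0.png')
cv2.imwrite('pics/s_t.png',cv2.resize(s[240:300,230:295],None,fx=9,fy=9,interpolation=cv2.INTER_CUBIC))
cv2.imwrite('pics/t_t.png',cv2.resize(t[252:308,305:360],None,fx=10,fy=10,interpolation=cv2.INTER_CUBIC))
E
```

```text
rail near corner [ 545.9 -113.3   60. ] 4.4
rail far end [ 592.2 -112.5   56.9] 8.3
brass mid top [ 571.3 -199.3   70.9] 2.9
col top front-left? [ 391.9 -185.9   90.4] 9.8
hole1 [ 572.9 -216.1   63.9] 2.3
hole2 [ 576.3 -280.2   64.1] 2.1
end [ 567.18554508 -109.76234062   60.        ]
brass +y face [ 567.90697646 -194.64193864   70.        ] axis x at 557.1500000000001
```

View pics/s_t.png

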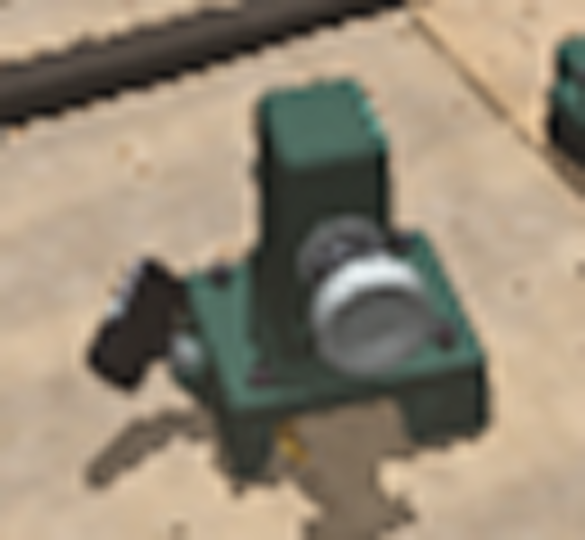

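View pics/t_t.png

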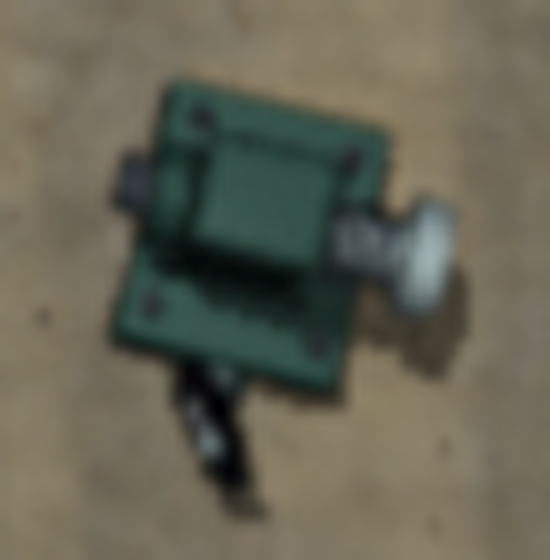

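```bash
cat > m3.py <<'E'
from h import *
T=lambda x,y:(305+x/10-.45,252+y/10-.45)
P=np.array([onz('top',*T(*p),27) for p in [(170,82),(388,132),(338,398),(112,338)]])
print(P.round(1),P.mean(0).round(1)); d=np.diff(np.r_[P,P[:1]],axis=0);print(np.linalg.norm(d,axis=1).round(1))
print('yaw y-edges',np.degrees(np.arctan2(d[0][0],-d[0][1])),np.degrees(np.arctan2(-d[2][0],d[2][1])),'x-edges',np.degrees(np.arctan2(-d[1][1],-d[1][0])),np.degrees(np.arctan2(d[3][1],d[3][0])))
C=np.array([onz('top',*T(*p),93) for p in [(208,142),(338,168),(320,268),(195,238)]]);print('col',C.mean(0).round(1));d=np.diff(np.r_[C,C[:1]],axis=0);print(np.linalg.norm(d,axis=1).round(1))
S=lambda x,y:(230+x/9-.45,240+y/9-.45)
for a,b in [((260,95),(208,142)),((272,160),(338,168)),((382,140),(320,268))]: pass
for n,a,b in [('far-left(+x,-y..)',(385,140),(338,168)),('robotside -y',(272,158),(320,268)),('robotside +y',(262,92),(195,238)),('far +y',(352,80),(208,142))]:
    p,e=tri(S(*a),T(*b));print(n,p.round(1),e.round(1), onz('scene',*S(*a),93).round(1))
# dowel: ends in t_d scale 6
D=lambda x,y:(130+x/6-.4,190+y/6-.4); E=lambda x,y:(190+x/6-.4,150+y/6-.4)
a=onz('top',*D(263,280),8);b=onz('top',*D(614,355),8);print('dowel',a,b,np.linalg.norm(a-b),(a+b)/2)
p,e=tri(E(252,308),D(263,280));print('dowel far end tri',p,e)
for z in (0,8,16):print(onz('scene',*E(252,308),z))
print('gouge band', onz('top',*D(690,380),20))
E
python3 m3.py
```

```text
[[ 443.7 -179.9   27. ]
 [ 432.9 -241.3   27. ]
 [ 358.3 -229.    27. ]
 [ 371.5 -166.    27. ]] [ 401.6 -204.    27. ]
[62.3 75.6 64.3 73.6]
yaw y-edges -10.001184011894916 -11.803997990851144 x-edges -9.343916830596303 -10.864035126977507
col [ 402.8 -200.2   93. ]
[35.2 27.2 33.9 25.9]
far-left(+x,-y..) [ 414.7 -219.9   92.4] 2.6 [ 415.7 -220.9   93. ]
robotside -y [ 385.4 -214.7   94.1] 2.1 [ 385.  -213.2   93. ]
robotside +y [ 394.7 -182.6   92.1] 4.0 [ 396.2 -184.    93. ]
far +y [ 421.1 -185.7   89. ] 4.4 [ 420.9 -191.1   93. ]
dowel [491.7108829  245.82803882   8.        ] [464.42452612  75.23729675   8.        ] 172.75921551919149 [478.06770451 160.53266779   8.        ]
dowel far end tri [493.36464893 245.61072671   7.04515176] 3.063246110254202
[499.6144887  257.98787456   0.        ]
[494.2935819 243.7540306   8.       ]
[488.9726751  229.52018664  16.        ]
gouge band [452.53745425  37.51893887  20.        ]
```

```bash
cat >> h.py <<'E'
def plan(x=None,y=None,z=None,ang=None,n=8,start=None):
    """rows to TCP target; ang=world angle(deg) of tool y"""
    s=manip.observe();p=np.array(s['eef_pos'],float);R=np.array(s['tcp_rot']);a0=np.degrees(np.arctan2(R[1,1],R[0,1]))
    if start is not None: p=np.array(start[:3],float);a0=start[3]
    t=np.array([p[i] if v is None else v for i,v in enumerate((x,y,z))]);ang=a0 if ang is None else ang
    da=(ang-a0)/n; d=(t-p)/n
    print('from',p.round(1),round(a0,1),'to',t.round(1),ang,'t',s['clock'],'F',np.round(s['wrist_force'],1),'w',round(s['width']*94,1))
    for k in range(n):
        a=np.radians(a0+da*k); yv=np.array([np.cos(a),np.sin(a),0]);zv=np.array([0,0,-1]);xv=np.cross(yv,zv)
        print(k,*[round(float(d@v)/40,3) for v in(xv,yv,zv)],round(-da/8,3))
E
python3 -c "
from h import *
plan(402.3,-200.1,170,-10.5,n=20)"
```

```text
from [221.1 503.4 213. ] 66.3 to [ 402.3 -200.1  170. ] -10.5 t 0.1 F [0.  0.6 0. ] w 94.2
0 -0.561 -0.714 0.054 0.48
1 -0.608 -0.675 0.054 0.48
2 -0.651 -0.633 0.054 0.48
3 -0.692 -0.588 0.054 0.48
4 -0.73 -0.54 0.054 0.48
5 -0.765 -0.49 0.054 0.48
6 -0.796 -0.438 0.054 0.48
7 -0.823 -0.383 0.054 0.48
8 -0.847 -0.327 0.054 0.48
9 -0.867 -0.27 0.054 0.48
10 -0.883 -0.211 0.054 0.48
11 -0.895 -0.152 0.054 0.48
12 -0.903 -0.091 0.054 0.48
13 -0.908 -0.031 0.054 0.48
14 -0.908 0.03 0.054 0.48
15 -0.903 0.091 0.054 0.48
16 -0.895 0.151 0.054 0.48
17 -0.883 0.211 0.054 0.48
18 -0.867 0.27 0.054 0.48
19 -0.847 0.327 0.054 0.48
```

>>> arm_command(
  rows=[
    {"dx":-0.56,"dy":-0.71,"dz":0,"roll":0.48},
    {"dx":-0.61,"dy":-0.68,"roll":0.48},
    {"dx":-0.65,"dy":-0.63,"roll":0.48},
    {"dx":-0.69,"dy":-0.59,"roll":0.48},
    {"dx":-0.73,"dy":-0.54,"roll":0.48},
    {"dx":-0.77,"dy":-0.49,"roll":0.48},
    {"dx":-0.8,"dy":-0.44,"roll":0.48},
    {"dx":-0.82,"dy":-0.38,"roll":0.48},
  ],
  claw=70,
  newtons=40,
)

```text
invalid input at $.rows[1]: expected keys dx, dy, dz, roll
```

>>> arm_command(
  rows=[
    {"dx":-0.85,"dy":-0.33,"dz":0,"roll":0.48},
    {"dx":-0.87,"dy":-0.27,"roll":0.48},
    {"dx":-0.88,"dy":-0.21,"roll":0.48},
    {"dx":-0.9,"dy":-0.15,"roll":0.48},
    {"dx":-0.9,"dy":-0.09,"roll":0.48},
    {"dx":-0.91,"dy":-0.03,"roll":0.48},
    {"dx":-0.91,"dy":0.03,"roll":0.48},
    {"dx":-0.9,"dy":0.09,"roll":0.48},
  ],
)

```text
invalid input at $.rows[1]: expected keys dx, dy, dz, roll
```

```bash
python3 -c "
from h import *
plan(402.3,-200.1,150,-10.5,n=6)"
```

```text
from [221.1 503.4 213. ] 66.3 to [ 402.3 -200.1  150. ] -10.5 t 0.1 F [0.  0.6 0. ] w 94.2
0 -1.87 -2.38 0.262 1.6
1 -2.351 -1.907 0.262 1.6
2 -2.715 -1.339 0.262 1.6
3 -2.944 -0.704 0.262 1.6
4 -3.027 -0.034 0.262 1.6
5 -2.959 0.637 0.262 1.6
```

All four keys are required in every row.

>>> arm_command(
  rows=[
    {"dx":-0.56,"dy":-0.71,"dz":0,"roll":0.48},
    {"dx":-0.61,"dy":-0.68,"dz":0,"roll":0.48},
    {"dx":-0.65,"dy":-0.63,"dz":0,"roll":0.48},
    {"dx":-0.69,"dy":-0.59,"dz":0,"roll":0.48},
    {"dx":-0.73,"dy":-0.54,"dz":0,"roll":0.48},
    {"dx":-0.77,"dy":-0.49,"dz":0,"roll":0.48},
    {"dx":-0.8,"dy":-0.44,"dz":0,"roll":0.48},
    {"dx":-0.82,"dy":-0.38,"dz":0,"roll":0.48},
  ],
  claw=70,
  newtons=40,
)

```text
clock: 1.1
eef_pos: [293.8, 220.9, 213.3]
tcp_rot: [[-0.58, 0.815, -0.0], [0.815, 0.58, -0.0], [-0.0, -0.0, -1.0]]
wrist_force: [1.2, 0.3, -0.6]
width: 0.747
```

>>> arm_command(
  rows=[
    {"dx":-0.85,"dy":-0.33,"dz":0,"roll":0.48},
    {"dx":-0.87,"dy":-0.27,"dz":0,"roll":0.48},
    {"dx":-0.88,"dy":-0.21,"dz":0,"roll":0.48},
    {"dx":-0.9,"dy":-0.15,"dz":0,"roll":0.48},
    {"dx":-0.9,"dy":-0.09,"dz":0,"roll":0.48},
    {"dx":-0.91,"dy":-0.03,"dz":0,"roll":0.48},
    {"dx":-0.91,"dy":0.03,"dz":0,"roll":0.48},
    {"dx":-0.9,"dy":0.09,"dz":0,"roll":0.48},
  ],
)

```text
clock: 2.1
eef_pos: [366.4, -60.8, 213.4]
tcp_rot: [[-0.082, 0.997, -0.0], [0.997, 0.082, 0.0], [0.0, -0.0, -1.0]]
wrist_force: [-0.4, -0.2, 0.3]
width: 0.744
```

```bash
python3 -c "
from h import *
plan(402.3,-200.1,150,-10.5,n=6)"
```

```text
from [366.4 -60.8 213.4] 4.7 to [ 402.3 -200.1  150. ] -10.5 t 2.1 F [-0.4 -0.2  0.3] w 69.9
0 -0.591 0.101 0.264 0.317
1 -0.586 0.127 0.264 0.317
2 -0.58 0.153 0.264 0.317
3 -0.572 0.179 0.264 0.317
4 -0.564 0.204 0.264 0.317
5 -0.554 0.229 0.264 0.317
```

>>> arm_command(
  rows=[
    {"dx":-0.59,"dy":0.1,"dz":0.26,"roll":0.32},
    {"dx":-0.59,"dy":0.13,"dz":0.26,"roll":0.32},
    {"dx":-0.58,"dy":0.15,"dz":0.26,"roll":0.32},
    {"dx":-0.57,"dy":0.18,"dz":0.26,"roll":0.32},
    {"dx":-0.56,"dy":0.2,"dz":0.26,"roll":0.32},
    {"dx":-0.55,"dy":0.23,"dz":0.26,"roll":0.3},
    {"dx":0,"dy":0,"dz":0.5,"roll":0},
    {"dx":0,"dy":0,"dz":0.5,"roll":0},
  ],
)

```text
clock: 3.1
eef_pos: [402.2, -198.7, 110.2]
tcp_rot: [[0.18, 0.984, -0.0], [0.984, -0.18, 0.0], [0.0, -0.0, -1.0]]
wrist_force: [-0.4, -0.5, 0.7]
width: 0.742
```

```bash
python3 -c "
from h import *
plan(402.3,-200.1,70,-10.5,n=3)
im=snap('scene','s1.png');cv2.imwrite('pics/s1c.png',cv2.resize(im[180:310,190:340],None,fx=5,fy=4.6))"
```

```text
from [ 402.2 -198.7  110.2] -10.4 to [ 402.3 -200.1   70. ] -10.5 t 3.1 F [-0.4 -0.5  0.7] w 69.7
0 -0.011 0.003 0.335 0.005
1 -0.011 0.003 0.335 0.005
2 -0.011 0.003 0.335 0.005
```

View pics/s1c.png

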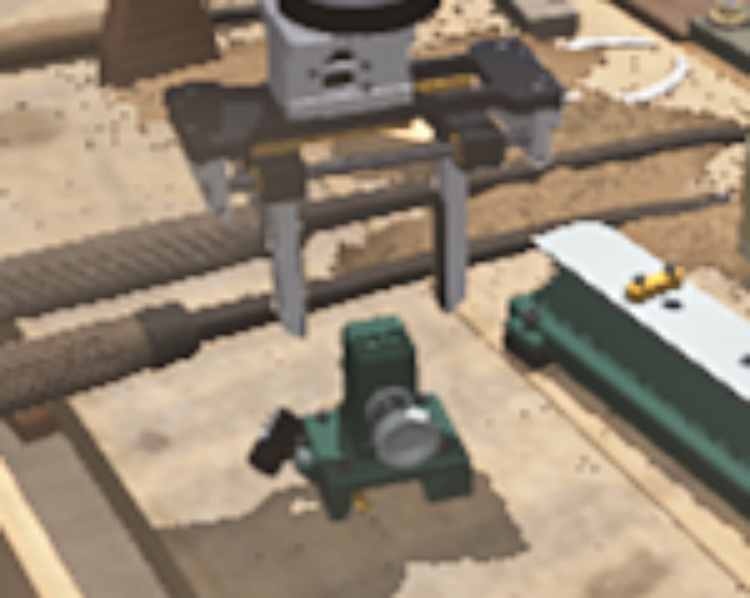

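The open fingers straddle the column at crop (380,340), so I'll descend and close.

>>> arm_command(
  rows=[
    {"dx":0,"dy":0,"dz":0.25,"roll":0},
    {"dx":-0.03,"dy":0.0,"dz":0.25,"roll":0},
    {"dx":0,"dy":0,"dz":0.25,"roll":0},
    {"dx":0,"dy":0,"dz":0.25,"roll":0},
    {"dx":0,"dy":0,"dz":0,"roll":0},
    {"dx":0,"dy":0,"dz":0,"roll":0},
    {"dx":0,"dy":0,"dz":0,"roll":0},
    {"dx":0,"dy":0,"dz":0,"roll":0},
  ],
)

```text
clock: 4.15
eef_pos: [402.3, -199.8, 71.3]
tcp_rot: [[0.18, 0.984, 0.0], [0.984, -0.18, -0.0], [-0.0, 0.0, -1.0]]
wrist_force: [0.4, 0.1, -0.1]
width: 0.744
```

>>> arm_command(
  rows=[
    {"dx":0,"dy":0,"dz":0,"roll":0},
    {"dx":0,"dy":0.0,"dz":0,"roll":0},
    {"dx":0,"dy":0,"dz":0,"roll":0},
    {"dx":0,"dy":0,"dz":0,"roll":0},
    {"dx":0,"dy":0,"dz":0,"roll":0},
    {"dx":0,"dy":0,"dz":0,"roll":0},
    {"dx":0,"dy":0,"dz":0,"roll":0},
    {"dx":0,"dy":0,"dz":0,"roll":0},
  ],
  claw=25,
  newtons=45,
)

```text
clock: 5.15
eef_pos: [402.3, -199.8, 71.2]
tcp_rot: [[0.18, 0.984, 0.0], [0.984, -0.18, -0.0], [-0.0, 0.0, -1.0]]
wrist_force: [3.5, 0.5, 0.6]
width: 0.338
```

```bash
python3 -c "
from h import *
plan(n=1)
im=snap('scene','s2.png');cv2.imwrite('pics/s2c.png',cv2.resize(im[180:310,190:340],None,fx=5,fy=4.6))
im=snap('top','t2.png');cv2.imwrite('pics/t2c.png',cv2.resize(im[230:310,290:370],None,fx=7,fy=7,interpolation=cv2.INTER_CUBIC))
print(proj('scene',[0,0,0]) )"
```

```text
from [ 402.3 -199.8   71.2] -10.3 to [ 402.3 -199.8   71.2] -10.346590482606064 t 5.15 F [3.5 0.5 0.6] w 31.8
0 0.0 0.0 0.0 -0.0
[ 91.01160562 286.67769392]
```

View pics/s2c.png

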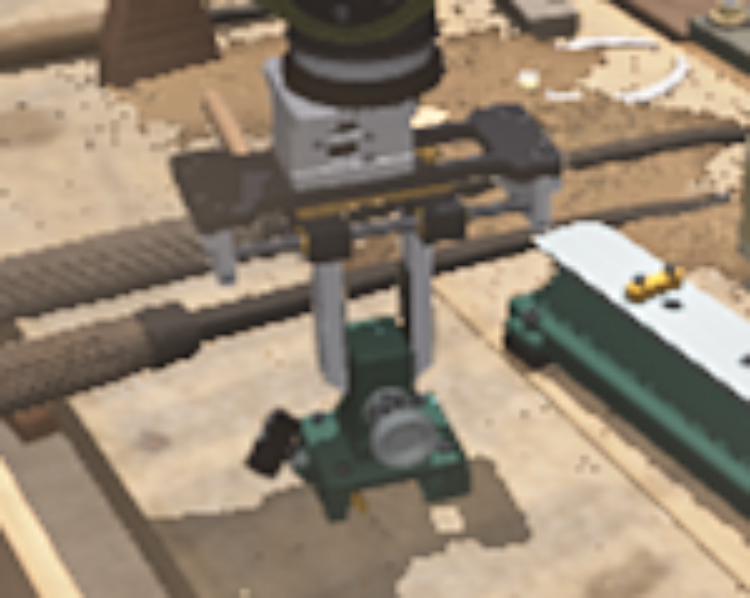

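View pics/t2c.png

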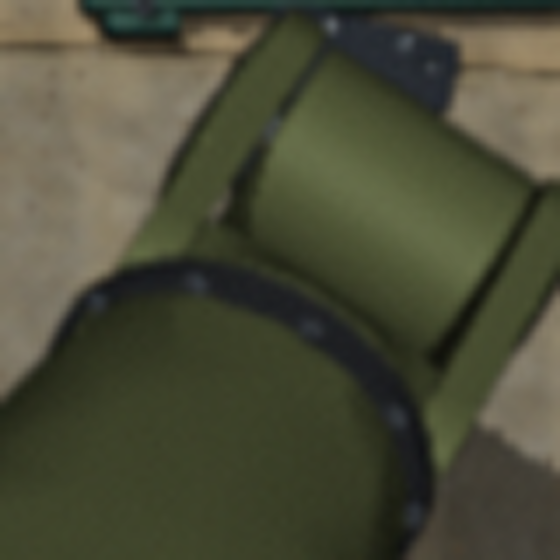

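Gripped: 31.8 mm opening against 32 expected. Next I'll lift it, turn it to the bed angle (3.8°) and go to a point 95 mm out from home.

```bash
python3 -c "
from h import *
plan(402.3,-100,155,-10.35,n=6)
plan(561.3,-62,155,3.8,n=10,start=(402.3,-100,155,-10.35))"
```

```text
from [ 402.3 -199.8   71.2] -10.3 to [ 402.3 -100.   155. ] -10.35 t 5.25 F [ 2.4 -0.1 -0.1] w 31.2
0 0.409 -0.075 -0.349 0.0
1 0.409 -0.075 -0.349 0.0
2 0.409 -0.075 -0.349 0.0
3 0.409 -0.075 -0.349 0.0
4 0.409 -0.075 -0.349 0.0
5 0.409 -0.075 -0.349 0.0
from [ 402.3 -100.   155. ] -10.3 to [561.3 -62.  155. ] 3.8 t 5.25 F [ 2.4 -0.1 -0.1] w 31.2
0 0.165 0.374 0.0 -0.177
1 0.156 0.378 0.0 -0.177
2 0.146 0.382 0.0 -0.177
3 0.137 0.385 0.0 -0.177
4 0.127 0.388 0.0 -0.177
5 0.118 0.391 0.0 -0.177
6 0.108 0.394 0.0 -0.177
7 0.098 0.397 0.0 -0.177
8 0.088 0.399 0.0 -0.177
9 0.078 0.401 0.0 -0.177
```

>>> arm_command(
  rows=[
    {"dx":0,"dy":0,"dz":-0.4,"roll":0},
    {"dx":0,"dy":0,"dz":-0.5,"roll":0},
    {"dx":0.4,"dy":-0.07,"dz":-0.5,"roll":0},
    {"dx":0.5,"dy":-0.1,"dz":-0.4,"roll":0},
    {"dx":0.5,"dy":-0.1,"dz":-0.3,"roll":0},
    {"dx":0.5,"dy":-0.1,"dz":0,"roll":0},
    {"dx":0.55,"dy":-0.09,"dz":0,"roll":0},
    {"dx":0.16,"dy":0.37,"dz":0,"roll":-0.18},
  ],
)

```text
clock: 6.25
eef_pos: [416.6, -95.4, 154.4]
tcp_rot: [[0.153, 0.988, -0.002], [0.988, -0.153, 0.001], [0.0, -0.002, -1.0]]
wrist_force: [0.5, -0.5, -5.8]
width: 0.34
```

>>> arm_command(
  rows=[
    {"dx":0.16,"dy":0.38,"dz":0,"roll":-0.18},
    {"dx":0.15,"dy":0.38,"dz":0,"roll":-0.18},
    {"dx":0.14,"dy":0.38,"dz":0,"roll":-0.18},
    {"dx":0.13,"dy":0.39,"dz":0,"roll":-0.18},
    {"dx":0.12,"dy":0.39,"dz":0,"roll":-0.18},
    {"dx":0.11,"dy":0.39,"dz":0,"roll":-0.18},
    {"dx":0.1,"dy":0.4,"dz":0,"roll":-0.18},
    {"dx":0.09,"dy":0.4,"dz":0,"roll":-0.18},
  ],
)

```text
clock: 7.25
eef_pos: [545.5, -64.8, 154.4]
tcp_rot: [[-0.047, 0.999, -0.001], [0.999, 0.047, 0.0], [0.0, -0.001, -1.0]]
wrist_force: [0.0, -0.5, -6.3]
width: 0.336
```

```bash
python3 -c "
from h import *
plan(561.3,-62,118.8,3.8,n=5)
im=snap('scene','s3.png');cv2.imwrite('pics/s3c.png',cv2.resize(im[150:290,230:400],None,fx=4.7,fy=4.2))
im=snap('top','t3.png');cv2.imwrite('pics/t3c.png',cv2.resize(im[180:300,230:420],None,fx=4.2,fy=4.2,interpolation=cv2.INTER_CUBIC))"
```

```text
from [545.5 -64.8 154.4] 2.7 to [561.3 -62.  118.8] 3.8 t 7.25 F [ 0.  -0.5 -6.3] w 31.6
0 0.01 0.08 0.178 -0.028
1 0.01 0.08 0.178 -0.028
2 0.01 0.08 0.178 -0.028
3 0.01 0.08 0.178 -0.028
4 0.009 0.08 0.178 -0.028
```

View pics/s3c.png

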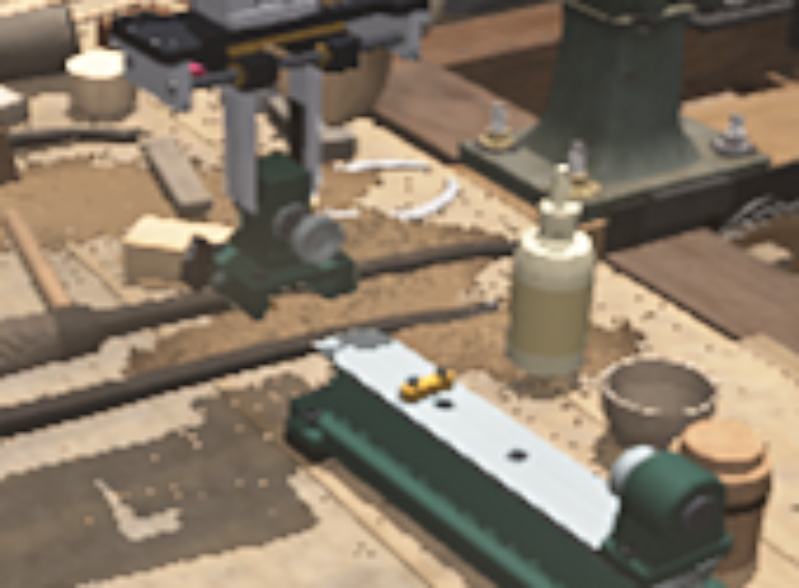

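View pics/t3c.png

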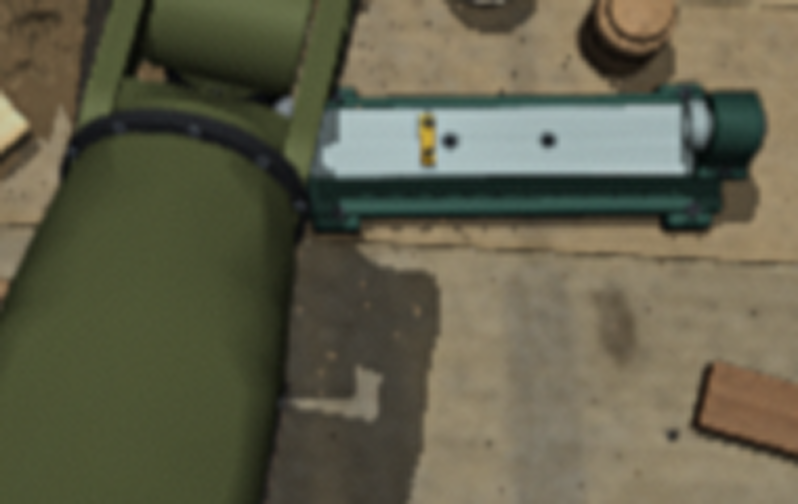

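>>> arm_command(
  rows=[
    {"dx":0.01,"dy":0.08,"dz":0.15,"roll":-0.03},
    {"dx":0.01,"dy":0.08,"dz":0.2,"roll":-0.03},
    {"dx":0.01,"dy":0.08,"dz":0.2,"roll":-0.03},
    {"dx":0.01,"dy":0.08,"dz":0.2,"roll":-0.03},
    {"dx":0.01,"dy":0.08,"dz":0.14,"roll":-0.02},
    {"dx":0,"dy":0,"dz":0,"roll":0},
    {"dx":0,"dy":0,"dz":0,"roll":0},
    {"dx":0,"dy":0,"dz":0,"roll":0},
  ],
)

```text
clock: 8.35
eef_pos: [560.4, -62.0, 119.8]
tcp_rot: [[-0.065, 0.998, 0.0], [0.998, 0.065, -0.0], [-0.0, 0.0, -1.0]]
wrist_force: [-0.6, 0.3, -6.0]
width: 0.339
```

```bash
python3 -c "
from h import *
plan(561.3,-62,118.8,3.8,n=5)
im=snap('scene','s4.png');cv2.imwrite('pics/s4c.png',cv2.resize(im[170:250,250:350],None,fx=8,fy=7.5,interpolation=cv2.INTER_CUBIC))"
```

```text
from [560.4 -62.  119.8] 3.7 to [561.3 -62.  118.8] 3.8 t 8.35 F [-0.6  0.3 -6. ] w 31.8
0 -0.0 0.005 0.005 -0.002
1 -0.0 0.005 0.005 -0.002
2 -0.0 0.005 0.005 -0.002
3 -0.0 0.005 0.005 -0.002
4 -0.0 0.005 0.005 -0.002
```

View pics/s4c.png

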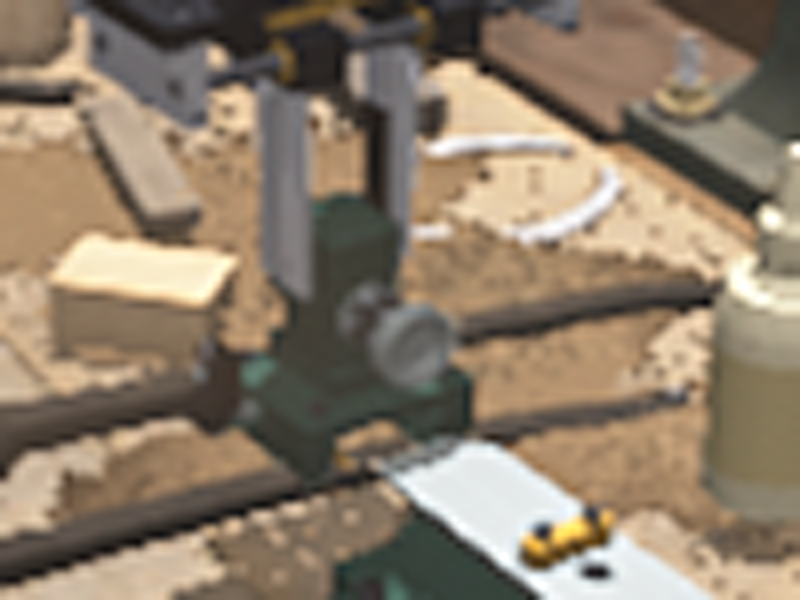

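```bash
python3 -c "
from h import *
a=np.radians(3.75);x=np.array([np.cos(a),np.sin(a),0]);y=np.array([-np.sin(a),np.cos(a),0]);z=np.array([0,0,1])
foot=np.array([560.4,-62,0])-4*y+48.5*z
cr=lambda P:((proj('scene',P)-[250,170]+.5)*[8,7.5]).round(0)
for n,p in [('plate -x-y top',(-37.5,-32,27)),('plate +x-y top',(37.5,-32,27)),('foot bottom -x-y',(-37.5,-32,0)),('foot bot +x-y',(37.5,-32,0)),('col top -x-y',(-16,-15,93)),('col +x-y',(16,-15,93))]: print(n,cr(foot+p[0]*x+p[1]*y+p[2]*z))
E=np.array([564.5,-110,0])
for n,p in [('end-',(-18,0,60)),('end+',(18,0,60)),('-18in',(-23,-18,64)),('+18in',(23,-18,64)),('brass face mid',(0,-84,74)),('rail -200',(-23,-200,64))]: print(n,cr(E+p[0]*x+p[1]*y+p[2]*z))
"
```

```text
plate -x-y top [300. 432.]
plate +x-y top [472. 376.]
foot bottom -x-y [299. 492.]
foot bot +x-y [470. 435.]
col top -x-y [324. 245.]
col +x-y [399. 223.]
end- [366. 465.]
end+ [449. 438.]
-18in [384. 482.]
+18in [490. 446.]
brass face mid [552. 523.]
rail -200 [720. 734.]
```

```bash
cat > m4.py <<'E'
from h import *
im=cv2.imread('pics/s4.png');g=cv2.cvtColor(im,cv2.COLOR_BGR2GRAY).astype(float)
# rail edges: rows crossing; white >~150
L,Rr=[],[]
for v in range(236,278,2):
    row=g[v]; i=np.where(row[290:380]>150)[0]+290
    if len(i)<4: continue
    # contiguous white run
    runs=np.split(i,np.where(np.diff(i)>1)[0]+1); r=max(runs,key=len)
    a,b=r[0],r[-1]
    f=lambda k0,k1:k0+(140-row[k0])/(row[k1]-row[k0])*(k1-k0)
    L.append((f(a-1,a),v));Rr.append((f(b+1,b),v))
for nm,Q in(('L',L),('R',Rr)):
    P=np.array([onz('scene',*q,64) for q in Q]);k,b=np.polyfit(P[:,1],P[:,0],1)
    for _ in range(4):
        r=P[:,0]-k*P[:,1]-b;ok=abs(r)<1.5;k,b=np.polyfit(P[ok,1],P[ok,0],1)
    print(nm,k,b,ok.sum(),'x@-200',-200*k+b,'x@-280',-280*k+b, P[ok][[0,-1]].round(0).tolist())
cv2.imwrite('pics/s4d.png',cv2.resize(im[190:235,275:320],None,fx=13,fy=13,interpolation=cv2.INTER_NEAREST))
E
python3 m4.py
```

```text
L -1.1729915145332932 275.4029536092722 1 x@-200 510.0012565159308 x@-280 603.8405776785943 [[551.0, -235.0, 64.0], [551.0, -235.0, 64.0]]m4.py:16: RankWarning: Polyfit may be poorly conditioned
  r=P[:,0]-k*P[:,1]-b;ok=abs(r)<1.5;k,b=np.polyfit(P[ok,1],P[ok,0],1)
m4.py:16: RankWarning: Polyfit may be poorly conditioned
  r=P[:,0]-k*P[:,1]-b;ok=abs(r)<1.5;k,b=np.polyfit(P[ok,1],P[ok,0],1)
m4.py:16: RankWarning: Polyfit may be poorly conditioned
  r=P[:,0]-k*P[:,1]-b;ok=abs(r)<1.5;k,b=np.polyfit(P[ok,1],P[ok,0],1)
m4.py:16: RankWarning: Polyfit may be poorly conditioned
  r=P[:,0]-k*P[:,1]-b;ok=abs(r)<1.5;k,b=np.polyfit(P[ok,1],P[ok,0],1)
Traceback (most recent call last):
  File "m4.py", line 16, in <module>
    r=P[:,0]-k*P[:,1]-b;ok=abs(r)<1.5;k,b=np.polyfit(P[ok,1],P[ok,0],1)
                                          ~~~~~~~~~~^^^^^^^^^^^^^^^^^^^
TypeError: expected non-empty vector for x
```

Row runs break at the brass and the bright wood. I'll use a bluish-white mask and a robust line fit (`cv2.fitLine`) instead.

```bash
cat > m4.py <<'E'
from h import *
im=cv2.imread('pics/s0.png') if 0 else cv2.imread('pics/scene0.png')
b,g,r=[im[...,i].astype(int) for i in range(3)]
m=((b>r-2)&(b>150)).astype(np.uint8)*255
z=np.zeros_like(m);z[225:285,290:365]=m[225:285,290:365]
cs,_=cv2.findContours(z,cv2.RETR_EXTERNAL,cv2.CHAIN_APPROX_NONE);c=max(cs,key=cv2.contourArea);print(cv2.contourArea(c),cv2.boundingRect(c))
pts=c[:,0,:].astype(float)
P=np.array([onz('scene',*p,64) for p in pts])
lat=P[:,0]+0.0664*P[:,1]
for nm,sel in(('near',(lat<552)),('far',(lat>562))):
    Q=P[sel&(P[:,1]<-140)&(P[:,1]>-290)]
    v=cv2.fitLine(Q[:,:2].astype(np.float32),cv2.DIST_HUBER,0,.01,.01).ravel();k=v[0]/v[1]
    print(nm,len(Q),'slope',k,'x@-200',v[2]+k*(-200-v[3]))
im=cv2.imread('pics/s4.png')
cv2.imwrite('pics/s4d.png',cv2.resize(im[190:235,275:320],None,fx=13,fy=13,interpolation=cv2.INTER_NEAREST))
E
python3 m4.py
```

```text
771.5 (298, 228, 64, 53)
near 42 slope -0.05521338 x@-200 551.40314
far 39 slope -0.07021855 x@-200 591.8924
```

View pics/s4d.png

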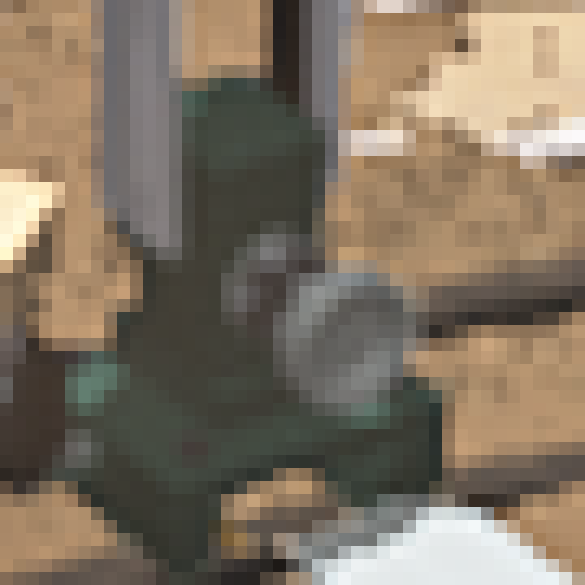

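Scene and top views put the rail axis at x≈571.2 and 570.4 at y=-200, so I'll take 570.8. I'll correct by +1.4 mm in x and 1.1 mm down, then start sliding.

>>> arm_command(
  rows=[
    {"dx":0,"dy":0.035,"dz":0.028,"roll":0},
    {"dx":0,"dy":0,"dz":0,"roll":0},
    {"dx":-0.1,"dy":0,"dz":0,"roll":0},
    {"dx":-0.15,"dy":0,"dz":0,"roll":0},
    {"dx":-0.15,"dy":0,"dz":0,"roll":0},
    {"dx":-0.15,"dy":0,"dz":0,"roll":0},
    {"dx":-0.15,"dy":0,"dz":0,"roll":0},
    {"dx":-0.1,"dy":0,"dz":0,"roll":0},
  ],
)

```text
clock: 9.4
eef_pos: [563.8, -94.3, 118.3]
tcp_rot: [[-0.065, 0.998, 0.0], [0.998, 0.065, -0.0], [-0.0, 0.0, -1.0]]
wrist_force: [0.6, 0.2, -5.7]
width: 0.338
```

```bash
python3 -c "
from h import *
plan(570.8-.0655*(-158+200),-158,118.7,3.75,n=10)
print(manip.observe()['moment'])
im=snap('scene','s5.png');cv2.imwrite('pics/s5c.png',cv2.resize(im[180:260,260:360],None,fx=8,fy=7.5,interpolation=cv2.INTER_CUBIC))"
```

```text
from [563.8 -94.3 118.3] 3.7 to [ 568.  -158.   118.7] 3.75 t 9.4 F [ 0.6  0.2 -5.7] w 31.8
0 -0.16 0.0 -0.001 -0.0
1 -0.16 0.0 -0.001 -0.0
2 -0.16 0.0 -0.001 -0.0
3 -0.16 0.0 -0.001 -0.0
4 -0.16 0.0 -0.001 -0.0
5 -0.16 0.0 -0.001 -0.0
6 -0.16 0.0 -0.001 -0.0
7 -0.16 0.0 -0.001 -0.0
8 -0.16 0.0 -0.001 -0.0
9 -0.16 0.0 -0.001 -0.0
[-0.03206236  0.03672498 -0.01339325]
```

View pics/s5c.png

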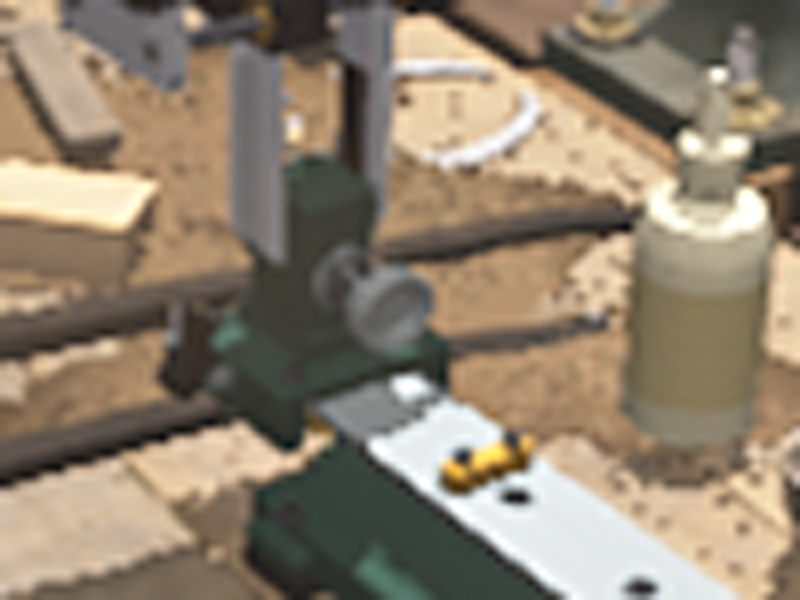

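The tailstock has entered the rail (crop (370,390)) with no side force, so I'll continue.

>>> arm_command(
  rows=[
    {"dx":-0.12,"dy":0,"dz":-0.008,"roll":0},
    {"dx":-0.16,"dy":0,"dz":0,"roll":0},
    {"dx":-0.16,"dy":0,"dz":0,"roll":0},
    {"dx":-0.16,"dy":0,"dz":0,"roll":0},
    {"dx":-0.16,"dy":0,"dz":0,"roll":0},
    {"dx":-0.16,"dy":0,"dz":0,"roll":0},
    {"dx":-0.16,"dy":0,"dz":0,"roll":0},
    {"dx":-0.16,"dy":0,"dz":0,"roll":0},
  ],
)

```text
clock: 10.45
eef_pos: [567.0, -143.7, 118.7]
tcp_rot: [[-0.065, 0.998, 0.0], [0.998, 0.065, -0.0], [-0.0, 0.0, -1.0]]
wrist_force: [0.7, -0.2, -7.0]
width: 0.338
```

```bash
python3 -c "
from h import *
plan(570.8-.0655*(-158+200),-158,118.7,3.75,n=3)"
```

```text
from [ 567.  -143.7  118.7] 3.7 to [ 568.  -158.   118.7] 3.75 t 10.45 F [ 0.7 -0.2 -7. ] w 31.7
0 -0.119 0.001 -0.0 -0.001
1 -0.119 0.001 -0.0 -0.001
2 -0.119 0.001 -0.0 -0.001
```

>>> arm_command(
  rows=[
    {"dx":-0.06,"dy":0,"dz":0,"roll":0},
    {"dx":-0.06,"dy":0,"dz":0,"roll":0},
    {"dx":-0.06,"dy":0,"dz":0,"roll":0},
    {"dx":-0.05,"dy":0,"dz":0,"roll":0},
    {"dx":-0.05,"dy":0,"dz":0,"roll":0},
    {"dx":-0.04,"dy":0,"dz":0,"roll":0},
    {"dx":-0.03,"dy":0,"dz":0,"roll":0},
    {"dx":0,"dy":0,"dz":0,"roll":0},
  ],
)

```text
clock: 11.45
eef_pos: [567.9, -157.3, 118.6]
tcp_rot: [[-0.065, 0.998, -0.0], [0.998, 0.065, 0.0], [0.0, -0.0, -1.0]]
wrist_force: [0.1, -0.2, -5.5]
width: 0.337
```

```bash
python3 -c "
from h import *
plan(n=1)
im=snap('scene','s6.png');cv2.imwrite('pics/s6c.png',cv2.resize(im[200:280,280:380],None,fx=8,fy=7.5,interpolation=cv2.INTER_CUBIC))"
```

```text
from [ 567.9 -157.3  118.6] 3.7 to [ 567.9 -157.3  118.6] 3.730045224350467 t 11.45 F [ 0.1 -0.2 -5.5] w 31.6
0 0.0 0.0 0.0 -0.0
```

View pics/s6c.png

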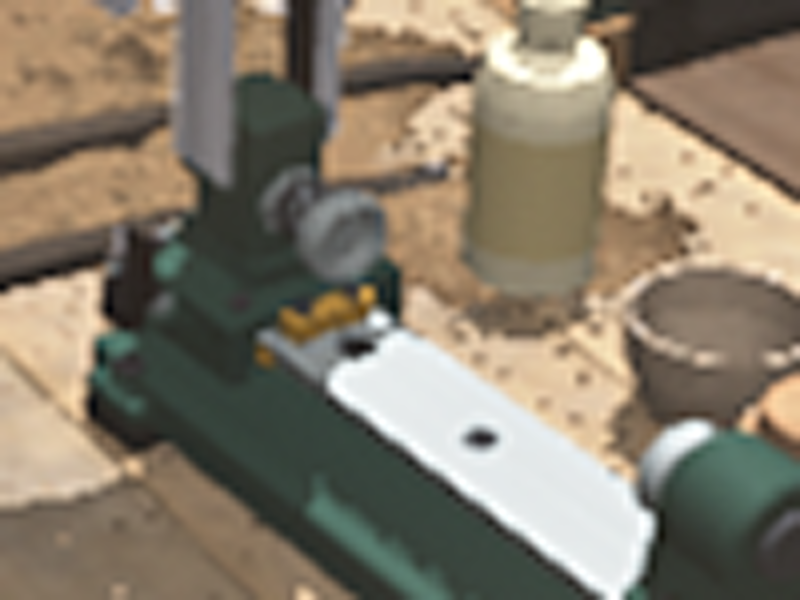

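>>> arm_command(
  rows=[
    {"dx":-0.02,"dy":0,"dz":0,"roll":0},
    {"dx":-0.02,"dy":0,"dz":0,"roll":0},
    {"dx":-0.02,"dy":0,"dz":0,"roll":0},
    {"dx":-0.01,"dy":0,"dz":0,"roll":0},
    {"dx":-0.01,"dy":0,"dz":0,"roll":0},
    {"dx":-0.01,"dy":0,"dz":0,"roll":0},
    {"dx":0,"dy":0,"dz":0,"roll":0},
    {"dx":0,"dy":0,"dz":0,"roll":0},
  ],
)

```text
clock: 12.5
eef_pos: [568.0, -158.4, 118.9]
tcp_rot: [[-0.066, 0.998, -0.001], [0.998, 0.066, 0.004], [0.004, -0.001, -1.0]]
wrist_force: [-3.8, 16.7, 1.7]
width: 0.337
```

The force rose to 16.7 N after only 1.1 mm, so the tailstock is home on the stop. I'll release it and rise.

>>> arm_command(
  rows=[
    {"dx":0.02,"dy":0,"dz":0,"roll":0},
    {"dx":0.02,"dy":0,"dz":0,"roll":0},
    {"dx":0,"dy":0,"dz":0,"roll":0},
    {"dx":0,"dy":0,"dz":-0.2,"roll":0},
    {"dx":0,"dy":0,"dz":-0.4,"roll":0},
    {"dx":0,"dy":0,"dz":-0.4,"roll":0},
    {"dx":0,"dy":0,"dz":-0.3,"roll":0},
    {"dx":0,"dy":0,"dz":0,"roll":0},
  ],
  claw=60,
)

```text
clock: 13.5
eef_pos: [568.4, -159.4, 171.9]
tcp_rot: [[-0.065, 0.998, 0.002], [0.998, 0.065, -0.001], [-0.001, 0.002, -1.0]]
wrist_force: [0.0, -1.1, -0.1]
width: 0.637
```

```bash
python3 -c "
from h import *
plan(511,-166,170,-40,n=8)
im=snap('scene','s7.png');cv2.imwrite('pics/s7c.png',cv2.resize(im[190:280,260:380],None,fx=6.6,fy=6.6,interpolation=cv2.INTER_CUBIC))
im=snap('top','t7.png');cv2.imwrite('pics/t7c.png',cv2.resize(im[180:260,280:400],None,fx=6.6,fy=6.6,interpolation=cv2.INTER_CUBIC))"
```

```text
from [ 568.4 -159.4  171.9] 3.7 to [ 511 -166  170] -40 t 13.5 F [ 0.  -1.1 -0.1] w 59.9
0 -0.009 -0.18 0.006 0.683
1 -0.026 -0.179 0.006 0.683
2 -0.043 -0.175 0.006 0.683
3 -0.06 -0.17 0.006 0.683
4 -0.076 -0.164 0.006 0.683
5 -0.091 -0.156 0.006 0.683
6 -0.105 -0.147 0.006 0.683
7 -0.119 -0.136 0.006 0.683
```

View pics/s7c.png

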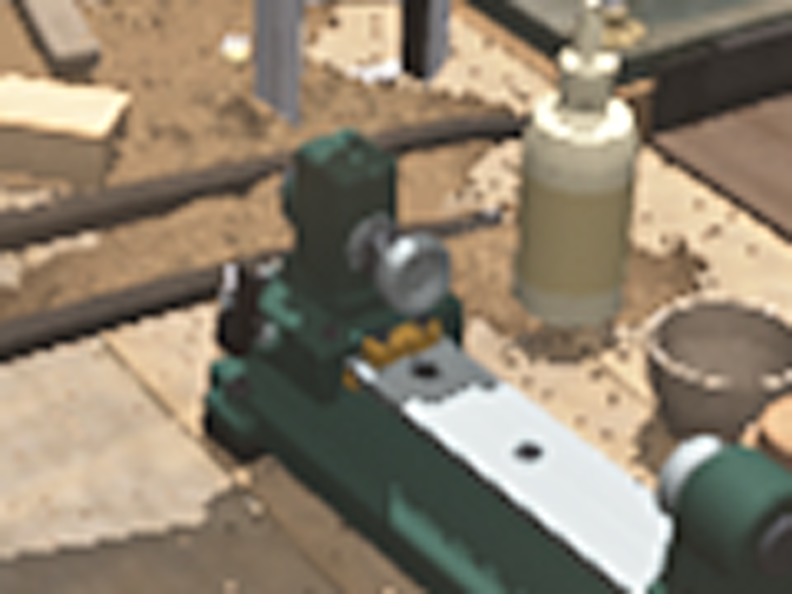

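View pics/t7c.png

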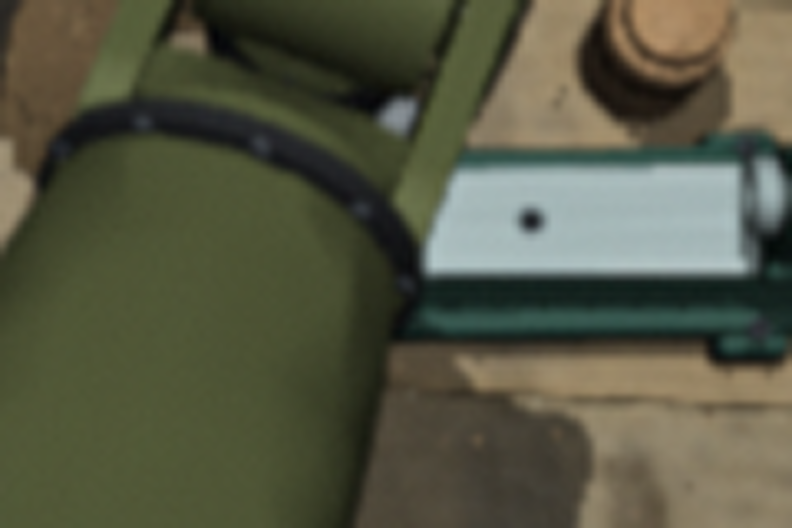

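>>> arm_command(
  rows=[
    {"dx":-0.01,"dy":-0.18,"dz":0,"roll":0.68},
    {"dx":-0.03,"dy":-0.18,"dz":0,"roll":0.68},
    {"dx":-0.04,"dy":-0.18,"dz":0,"roll":0.68},
    {"dx":-0.06,"dy":-0.17,"dz":0,"roll":0.68},
    {"dx":-0.08,"dy":-0.16,"dz":0,"roll":0.68},
    {"dx":-0.09,"dy":-0.16,"dz":0,"roll":0.68},
    {"dx":-0.1,"dy":-0.15,"dz":0,"roll":0.68},
    {"dx":-0.12,"dy":-0.14,"dz":0,"roll":0.68},
  ],
  claw=38,
)

```text
clock: 14.6
eef_pos: [509.8, -165.8, 170.0]
tcp_rot: [[0.642, 0.766, -0.001], [0.766, -0.642, 0.0], [-0.0, -0.001, -1.0]]
wrist_force: [0.6, -0.0, -1.1]
width: 0.409
```

```bash
python3 -c "
from h import *
a=np.radians(3.75);x=np.array([np.cos(a),np.sin(a),0]);y=np.array([-np.sin(a),np.cos(a),0])
foot=np.array([568.1,-162.3,47])
for p in [(-56,0,36),(-16,-15,93),(16,-15,93),(-37.5,-32,27)]:
  q=foot+p[0]*x+p[1]*y+np.array([0,0,p[2]]);print(p,q.round(1),((proj('scene',q)-[260,190]+.5)*6.6).round(0))
plan(511,-166,85,-37,n=5)"
```

```text
(-56, 0, 36) [ 512.2 -166.    83. ] [233. 315.]
(-16, -15, 93) [ 553.1 -178.3  140. ] [339. 182.]
(16, -15, 93) [ 585.  -176.2  140. ] [403. 160.]
(-37.5, -32, 27) [ 532.8 -196.7   74. ] [315. 357.]
from [ 509.8 -165.8  170. ] -40.0 to [ 511 -166   85] -37 t 14.6 F [ 0.6 -0.  -1.1] w 38.4
0 0.003 0.005 0.425 -0.074
1 0.003 0.005 0.425 -0.074
2 0.003 0.005 0.425 -0.074
3 0.003 0.006 0.425 -0.074
4 0.003 0.006 0.425 -0.074
```

>>> arm_command(
  rows=[
    {"dx":0.01,"dy":0.02,"dz":0.4,"roll":-0.3},
    {"dx":0,"dy":0,"dz":0.4,"roll":0},
    {"dx":0,"dy":0,"dz":0.35,"roll":0},
    {"dx":0,"dy":0,"dz":0.3,"roll":0},
    {"dx":0,"dy":0,"dz":0.25,"roll":0},
    {"dx":0,"dy":0,"dz":0.2,"roll":0},
    {"dx":0,"dy":0,"dz":0.2,"roll":0},
    {"dx":0,"dy":0,"dz":0,"roll":0},
  ],
)

```text
clock: 15.6
eef_pos: [510.9, -166.0, 86.2]
tcp_rot: [[0.607, 0.795, -0.001], [0.795, -0.607, 0.0], [-0.0, -0.001, -1.0]]
wrist_force: [-0.2, -0.5, -0.1]
width: 0.405
```

```bash
python3 -c "
from h import *
plan(511,-166,85,-37,n=1)
im=snap('scene','s8.png');cv2.imwrite('pics/s8c.png',cv2.resize(im[190:260,250:340],None,fx=8.5,fy=8.5,interpolation=cv2.INTER_CUBIC))"
```

```text
from [ 510.9 -166.    86.2] -37.4 to [ 511 -166   85] -37 t 15.6 F [-0.2 -0.5 -0.1] w 38.0
0 0.001 0.001 0.029 -0.049
```

View pics/s8c.png

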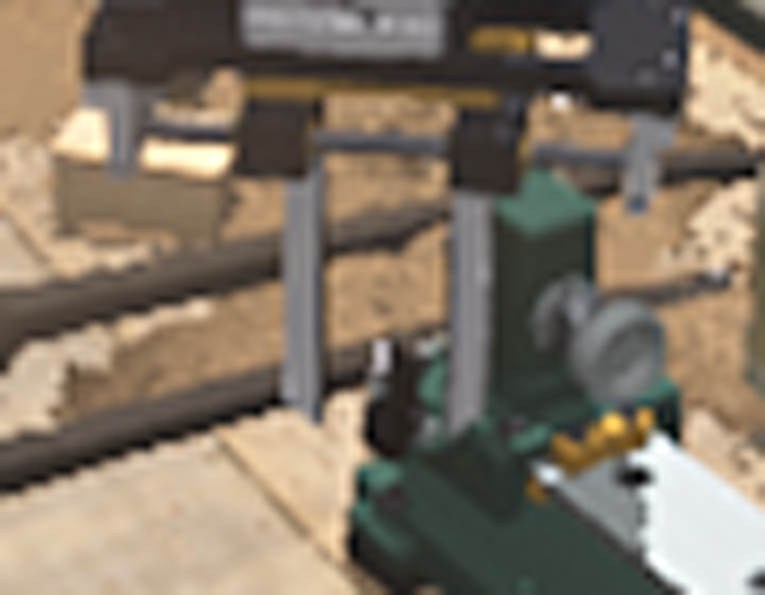

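The fingers straddle the wing (crop (395,390)). I'll close and turn clockwise, which is +roll.

>>> arm_command(
  rows=[
    {"dx":0,"dy":0,"dz":0.03,"roll":0},
    {"dx":0,"dy":0,"dz":0,"roll":0},
    {"dx":0,"dy":0,"dz":0,"roll":0},
    {"dx":0,"dy":0,"dz":0,"roll":0},
    {"dx":0,"dy":0,"dz":0,"roll":0.4},
    {"dx":0,"dy":0,"dz":0,"roll":0.6},
    {"dx":0,"dy":0,"dz":0,"roll":0.6},
    {"dx":0,"dy":0,"dz":0,"roll":0.6},
  ],
  claw=4,
  newtons=35,
)

```text
clock: 16.65
eef_pos: [510.9, -165.9, 85.9]
tcp_rot: [[0.82, 0.572, -0.0], [0.572, -0.82, 0.0], [-0.0, -0.001, -1.0]]
wrist_force: [-4.6, 2.8, 6.3]
width: 0.138
```

```bash
python3 -c "
from h import *
plan(n=1);s=manip.observe();print(np.round(s['moment'],2),np.round(s['joint_positions'],2))
im=snap('scene','s9.png');cv2.imwrite('pics/s9c.png',cv2.resize(im[190:260,250:340],None,fx=8.5,fy=8.5,interpolation=cv2.INTER_CUBIC))"
```

```text
from [ 510.9 -165.9   85.9] -55.1 to [ 510.9 -165.9   85.9] -55.134673514000156 t 16.65 F [-4.6  2.8  6.3] w 13.0
0 0.0 0.0 0.0 -0.0
[0.44 0.69 0.08] [-0.38  0.41  1.69  0.    1.04  0.58]
```

View pics/s9c.png

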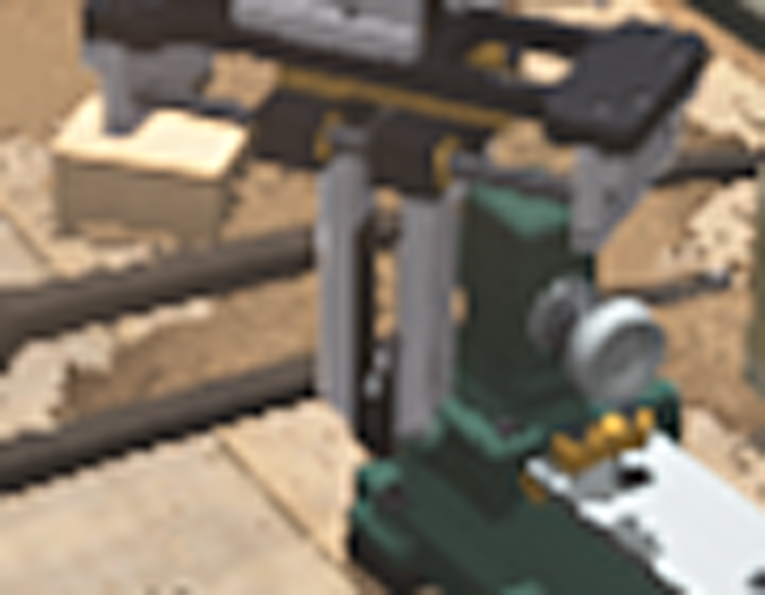

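>>> arm_command(
  rows=[
    {"dx":0,"dy":0,"dz":0,"roll":0.6},
    {"dx":0,"dy":0,"dz":0,"roll":0.6},
    {"dx":0,"dy":0,"dz":0,"roll":0.6},
    {"dx":0,"dy":0,"dz":0,"roll":0.6},
    {"dx":0,"dy":0,"dz":0,"roll":0.6},
    {"dx":0,"dy":0,"dz":0,"roll":0.6},
    {"dx":0,"dy":0,"dz":0,"roll":0.6},
    {"dx":0,"dy":0,"dz":0,"roll":0.6},
  ],
)

```text
clock: 17.7
eef_pos: [510.7, -165.7, 85.6]
tcp_rot: [[0.998, -0.061, -0.001], [-0.061, -0.998, 0.001], [-0.001, -0.001, -1.0]]
wrist_force: [-4.1, 4.0, 5.2]
width: 0.104
```

```bash
python3 -c "
from h import *
plan(n=1);s=manip.observe();print(np.round(s['moment'],2),np.round(s['joint_positions'],2))"
```

```text
from [ 510.7 -165.7   85.6] -93.5 to [ 510.7 -165.7   85.6] -93.51659742925924 t 17.7 F [-4.1  4.   5.2] w 9.8
0 0.0 0.0 0.0 -0.0
[0.95 0.94 0.45] [-0.38  0.41  1.69  0.    1.04  1.25]
```

The opening is 9.8 mm, so the wing sits flush near mid-turn. I'll continue with a firmer grip.

>>> arm_command(
  rows=[
    {"dx":0,"dy":0,"dz":0,"roll":0.6},
    {"dx":0,"dy":0,"dz":0,"roll":0.6},
    {"dx":0,"dy":0,"dz":0,"roll":0.6},
    {"dx":0,"dy":0,"dz":0,"roll":0.6},
    {"dx":0,"dy":0,"dz":0,"roll":0.6},
    {"dx":0,"dy":0,"dz":0,"roll":0.6},
    {"dx":0,"dy":0,"dz":0,"roll":0.6},
    {"dx":0,"dy":0,"dz":0,"roll":0.6},
  ],
  newtons=50,
)

```text
clock: 18.7
eef_pos: [509.8, -164.9, 85.9]
tcp_rot: [[0.745, -0.668, -0.004], [-0.668, -0.745, 0.002], [-0.004, 0.001, -1.0]]
wrist_force: [-10.4, 4.0, 11.3]
width: 0.146
```

```bash
python3 -c "
from h import *
plan(n=1);s=manip.observe();print(np.round(s['moment'],2),np.round(s['joint_positions'],2))"
```

```text
from [ 509.8 -164.9   85.9] -131.9 to [ 509.8 -164.9   85.9] -131.87832936201877 t 18.7 F [-10.4   4.   11.3] w 13.7
0 0.0 0.0 0.0 -0.0
[1.13 1.89 0.58] [-0.38  0.41  1.69  0.    1.05  1.92]
```

>>> arm_command(
  rows=[
    {"dx":0,"dy":0,"dz":0,"roll":0.5},
    {"dx":0,"dy":0,"dz":0,"roll":0.5},
    {"dx":0,"dy":0,"dz":0,"roll":0.5},
    {"dx":0,"dy":0,"dz":0,"roll":0.5},
    {"dx":0,"dy":0,"dz":0,"roll":0.4},
    {"dx":0,"dy":0,"dz":0,"roll":0.4},
    {"dx":0,"dy":0,"dz":0,"roll":0.4},
    {"dx":0,"dy":0,"dz":0,"roll":0},
  ],
)

```text
clock: 19.7
eef_pos: [510.6, -165.5, 85.9]
tcp_rot: [[0.386, -0.923, -0.002], [-0.923, -0.386, 0.001], [-0.001, 0.001, -1.0]]
wrist_force: [-5.7, 3.6, 9.4]
width: 0.175
```

```bash
python3 -c "
from h import *
plan(n=1);s=manip.observe();print(np.round(s['moment'],2),np.round(s['joint_positions'],2))
im=snap('scene','s10.png');cv2.imwrite('pics/s10c.png',cv2.resize(im[190:260,250:340],None,fx=8.5,fy=8.5,interpolation=cv2.INTER_CUBIC))"
```

```text
from [ 510.6 -165.5   85.9] -157.3 to [ 510.6 -165.5   85.9] -157.32074025876767 t 19.7 F [-5.7  3.6  9.4] w 16.4
0 0.0 0.0 0.0 -0.0
[0.98 1.37 1.26] [-0.38  0.41  1.69 -0.    1.04  2.36]
```

View pics/s10c.png

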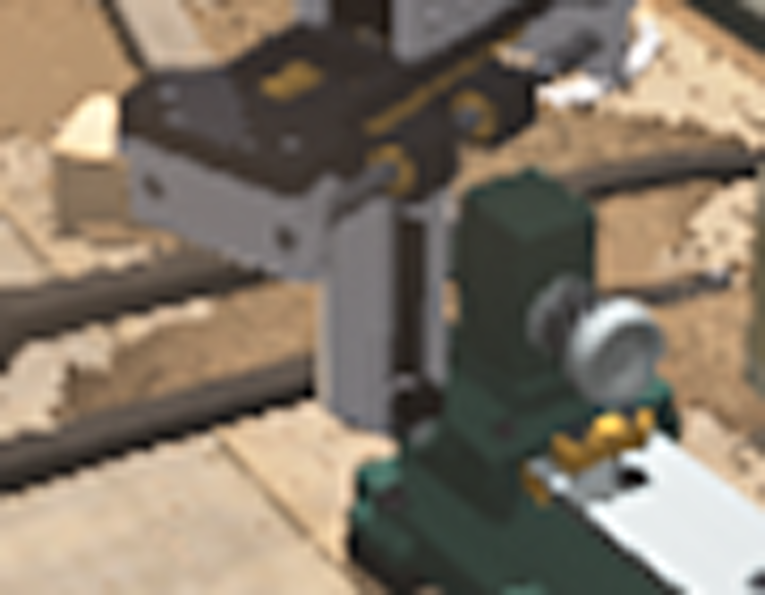

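>>> arm_command(
  rows=[
    {"dx":0,"dy":0,"dz":0,"roll":0},
    {"dx":0,"dy":0,"dz":0,"roll":0.2},
    {"dx":0,"dy":0,"dz":0,"roll":0.2},
    {"dx":0,"dy":0,"dz":0,"roll":0.2},
    {"dx":0,"dy":0,"dz":0,"roll":0.2},
    {"dx":0,"dy":0,"dz":0,"roll":0},
    {"dx":0,"dy":0,"dz":0,"roll":0},
    {"dx":0,"dy":0,"dz":0,"roll":0},
  ],
  newtons=60,
)

```text
clock: 20.75
eef_pos: [511.3, -166.5, 85.9]
tcp_rot: [[0.28, -0.96, 0.0], [-0.96, -0.28, -0.001], [0.001, -0.0, -1.0]]
wrist_force: [-1.4, -5.0, 5.3]
width: 0.189
```

```bash
python3 -c "
from h import *
plan(n=1);s=manip.observe();print(np.round(s['moment'],2),np.round(s['joint_positions'],2))"
```

```text
from [ 511.3 -166.5   85.9] -163.8 to [ 511.3 -166.5   85.9] -163.75898266120146 t 20.75 F [-1.4 -5.   5.3] w 17.8
0 0.0 0.0 0.0 -0.0
[-0.75  0.39  1.29] [-0.38  0.41  1.69 -0.    1.04  2.48]
```

Width grows with yaw while the moment holds at 1.3 N m, so the knob is against its stop. I'll open a little (the column is close), rise and look.

>>> arm_command(
  rows=[
    {"dx":0,"dy":0,"dz":0,"roll":0},
    {"dx":0,"dy":0,"dz":0,"roll":0},
    {"dx":0,"dy":0,"dz":0,"roll":0},
    {"dx":0,"dy":0,"dz":-0.2,"roll":0},
    {"dx":0,"dy":0,"dz":-0.5,"roll":0},
    {"dx":0,"dy":0,"dz":-0.8,"roll":0},
    {"dx":0,"dy":0,"dz":-0.8,"roll":0},
    {"dx":0,"dy":0,"dz":-0.5,"roll":0},
  ],
  claw=32,
)

```text
clock: 21.75
eef_pos: [511.4, -166.1, 199.6]
tcp_rot: [[0.279, -0.96, 0.002], [-0.96, -0.279, -0.001], [0.001, -0.002, -1.0]]
wrist_force: [-0.4, -0.3, -0.4]
width: 0.335
```

```bash
python3 -c "
from h import *
plan(450,60,200,-9.1-180,n=8)
im=snap('scene','s11.png');cv2.imwrite('pics/s11c.png',cv2.resize(im[190:260,250:340],None,fx=8.5,fy=8.5,interpolation=cv2.INTER_CUBIC))"
```

```text
from [ 511.4 -166.1  199.6] -163.8 to [450  60 200] -189.1 t 21.75 F [-0.4 -0.3 -0.4] w 31.5
0 -0.732 -0.013 -0.001 0.395
1 -0.732 0.027 -0.001 0.395
2 -0.729 0.068 -0.001 0.395
3 -0.724 0.108 -0.001 0.395
4 -0.717 0.148 -0.001 0.395
5 -0.708 0.187 -0.001 0.395
6 -0.696 0.226 -0.001 0.395
7 -0.683 0.264 -0.001 0.395
```

View pics/s11c.png

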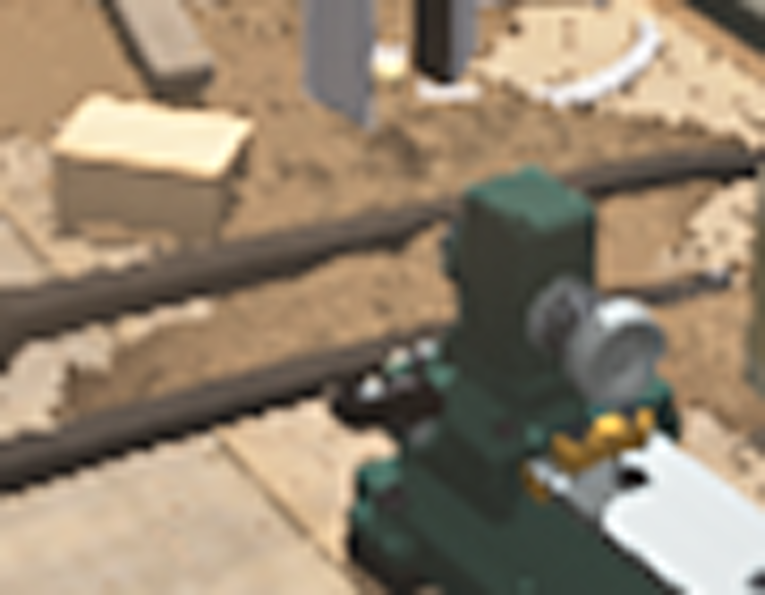

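```bash
python3 -c "
from h import *
a=np.radians(3.75);B=np.array([[np.cos(a),-np.sin(a),0],[np.sin(a),np.cos(a),0],[0,0,1]])
foot=np.array([568.1,-162.3,47]);c,s=np.cos(np.radians(40)),np.sin(np.radians(40))
im=cv2.imread('pics/s11.png')
for th in(.3,.6,.85):
  w=np.array([np.cos(th)*c,-np.sin(th),np.cos(th)*s]);ax=np.array([-s,0,c]);n=np.cross(ax,w)
  P=[np.array([-56,0,36])+i*18*w+j*5*n+k*9*ax for i,j,k in[(1,1,1),(1,-1,1),(-1,-1,1),(-1,1,1),(-1,1,-1),(-1,-1,-1),(1,1,-1),(1,-1,-1)]]
  Q=np.array([(proj('scene',foot+B@p)-[250,190]+.5)*8.5 for p in P]);print(th,Q.round(0).tolist())
"
```

```text
0.3 [[409.0, 348.0], [420.0, 369.0], [331.0, 438.0], [320.0, 416.0], [350.0, 442.0], [361.0, 463.0], [438.0, 374.0], [450.0, 395.0]]
0.6 [[417.0, 358.0], [420.0, 384.0], [323.0, 427.0], [320.0, 401.0], [350.0, 427.0], [353.0, 452.0], [446.0, 384.0], [450.0, 410.0]]
0.85 [[420.0, 369.0], [417.0, 398.0], [320.0, 416.0], [324.0, 388.0], [354.0, 413.0], [350.0, 441.0], [450.0, 395.0], [447.0, 423.0]]
```

```bash
python3 -c "
import cv2
im=cv2.imread('pics/s11.png');cv2.imwrite('pics/s11d.png',cv2.resize(im[222:248,282:310],None,fx=20,fy=20,interpolation=cv2.INTER_NEAREST))"
```

```text
(no output)
```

View pics/s11d.png

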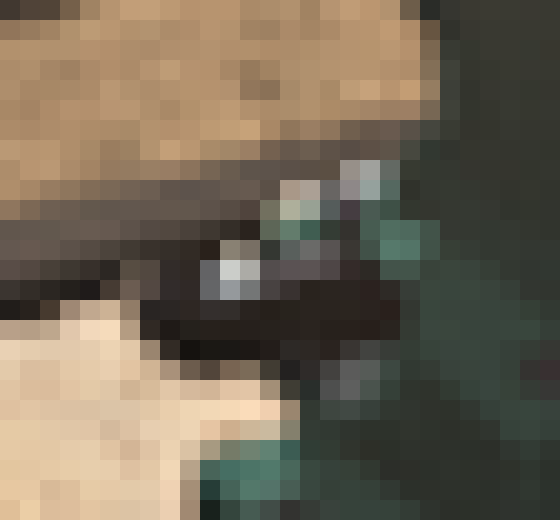

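The wing's lower edge runs from crop (200,370) to (400,335). That matches the projection for θ=0.85 (clamp 1.6), not 0.6. Dowel next.

```bash
python3 -c "
from h import *
D=lambda x,y:(130+x/6-.4,190+y/6-.4)
print('offcut near corner',onz('top',*D(545,215),35),onz('top',*D(545,228),0),onz('top',*D(640,135),35))
print('wedge right corner',onz('top',*D(150,210),0),onz('top',*D(150,385),0))
plan(478,160.5,150,-9.1,n=20)"
```

```text
offcut near corner [525.10825468 110.18020737  35.        ] [525.88344314 113.74862158   0.        ] [566.28115388  68.05729783  35.        ]
wedge right corner [524.57130106 305.57160747   0.        ] [439.42472803 296.42127881   0.        ]
from [ 512.  -166.3  201.8] -163.8 to [478.  160.5 150. ] -9.1 t 21.8 F [ 0.1 -0.8  3.3] w 31.8
0 -0.404 -0.073 0.065 -0.967
1 -0.391 -0.127 0.065 -0.967
2 -0.37 -0.178 0.065 -0.967
3 -0.343 -0.227 0.065 -0.967
4 -0.309 -0.271 0.065 -0.967
5 -0.27 -0.31 0.065 -0.967
6 -0.226 -0.343 0.065 -0.967
7 -0.177 -0.37 0.065 -0.967
8 -0.126 -0.391 0.065 -0.967
9 -0.072 -0.404 0.065 -0.967
10 -0.017 -0.41 0.065 -0.967
11 0.038 -0.409 0.065 -0.967
12 0.093 -0.4 0.065 -0.967
13 0.146 -0.384 0.065 -0.967
14 0.196 -0.361 0.065 -0.967
15 0.243 -0.331 0.065 -0.967
16 0.285 -0.295 0.065 -0.967
17 0.323 -0.254 0.065 -0.967
18 0.354 -0.209 0.065 -0.967
19 0.379 -0.159 0.065 -0.967
```

>>> arm_command(
  rows=[
    {"dx":-0.4,"dy":-0.07,"dz":0,"roll":-0.97},
    {"dx":-0.39,"dy":-0.13,"dz":0,"roll":-0.97},
    {"dx":-0.37,"dy":-0.18,"dz":0,"roll":-0.97},
    {"dx":-0.34,"dy":-0.23,"dz":0,"roll":-0.97},
    {"dx":-0.31,"dy":-0.27,"dz":0,"roll":-0.97},
    {"dx":-0.27,"dy":-0.31,"dz":0,"roll":-0.97},
    {"dx":-0.23,"dy":-0.34,"dz":0,"roll":-0.97},
    {"dx":-0.18,"dy":-0.37,"dz":0,"roll":-0.97},
  ],
  claw=44,
  newtons=25,
)

```text
clock: 22.8
eef_pos: [497.0, -34.9, 197.3]
tcp_rot: [[0.98, -0.199, -0.0], [-0.199, -0.98, 0.0], [-0.0, -0.0, -1.0]]
wrist_force: [0.9, 0.5, 0.9]
width: 0.465
```

>>> arm_command(
  rows=[
    {"dx":-0.13,"dy":-0.39,"dz":0.1,"roll":-0.97},
    {"dx":-0.07,"dy":-0.4,"dz":0.1,"roll":-0.97},
    {"dx":-0.02,"dy":-0.41,"dz":0.1,"roll":-0.97},
    {"dx":0.04,"dy":-0.41,"dz":0.1,"roll":-0.97},
    {"dx":0.09,"dy":-0.4,"dz":0.1,"roll":-0.97},
    {"dx":0.15,"dy":-0.38,"dz":0.1,"roll":-0.97},
    {"dx":0.2,"dy":-0.36,"dz":0.1,"roll":-0.97},
    {"dx":0.24,"dy":-0.33,"dz":0.1,"roll":-0.97},
  ],
)

```text
clock: 23.8
eef_pos: [482.7, 95.4, 165.1]
tcp_rot: [[0.634, 0.773, -0.0], [0.773, -0.634, 0.0], [-0.0, -0.0, -1.0]]
wrist_force: [0.5, 0.9, -0.8]
width: 0.466
```

```bash
python3 -c "
from h import *
plan(478,160.5,90,-9.1,n=6)"
```

```text
from [482.7  95.4 165.1] -39.4 to [478.  160.5  90. ] -9.1 t 23.8 F [ 0.5  0.9 -0.8] w 43.8
0 0.197 -0.187 0.313 -0.631
1 0.213 -0.169 0.313 -0.631
2 0.227 -0.15 0.313 -0.631
3 0.239 -0.129 0.313 -0.631
4 0.25 -0.108 0.313 -0.631
5 0.258 -0.085 0.313 -0.631
```

>>> arm_command(
  rows=[
    {"dx":0.2,"dy":-0.19,"dz":0.31,"roll":-0.63},
    {"dx":0.21,"dy":-0.17,"dz":0.31,"roll":-0.63},
    {"dx":0.23,"dy":-0.15,"dz":0.31,"roll":-0.63},
    {"dx":0.24,"dy":-0.13,"dz":0.31,"roll":-0.63},
    {"dx":0.25,"dy":-0.11,"dz":0.31,"roll":-0.63},
    {"dx":0.26,"dy":-0.09,"dz":0.31,"roll":-0.63},
    {"dx":0,"dy":0,"dz":0,"roll":0},
    {"dx":0,"dy":0,"dz":0,"roll":0},
  ],
)

```text
clock: 24.8
eef_pos: [478.4, 160.1, 91.4]
tcp_rot: [[0.165, 0.986, 0.0], [0.986, -0.165, 0.0], [0.0, 0.0, -1.0]]
wrist_force: [-0.1, -0.5, 0.9]
width: 0.467
```

```bash
python3 -c "
from h import *
plan(478,160.5,11,-9.1,n=5)
im=snap('scene','s12.png');cv2.imwrite('pics/s12c.png',cv2.resize(im[150:240,190:310],None,fx=6.6,fy=6.6,interpolation=cv2.INTER_CUBIC))"
```

```text
from [478.4 160.1  91.4] -9.5 to [478.  160.5  11. ] -9.1 t 24.8 F [-0.1 -0.5  0.9] w 43.9
0 0.002 -0.002 0.402 -0.01
1 0.002 -0.002 0.402 -0.01
2 0.002 -0.002 0.402 -0.01
3 0.002 -0.002 0.402 -0.01
4 0.002 -0.002 0.402 -0.01
```

View pics/s12c.png

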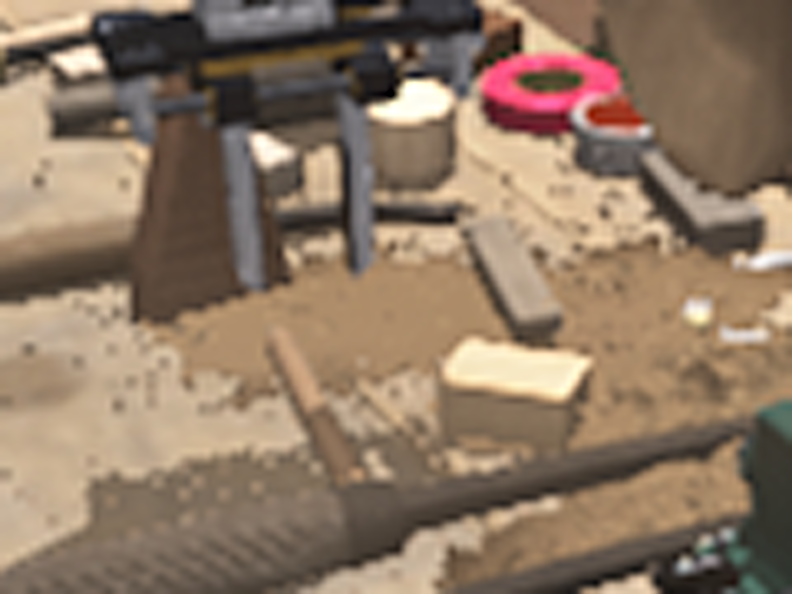

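>>> arm_command(
  rows=[
    {"dx":0.01,"dy":-0.01,"dz":0.5,"roll":-0.05},
    {"dx":0,"dy":0,"dz":0.5,"roll":0},
    {"dx":0,"dy":0,"dz":0.4,"roll":0},
    {"dx":0,"dy":0,"dz":0.3,"roll":0},
    {"dx":0,"dy":0,"dz":0.2,"roll":0},
    {"dx":0,"dy":0,"dz":0.1,"roll":0},
    {"dx":0,"dy":0,"dz":0,"roll":0},
    {"dx":0,"dy":0,"dz":0,"roll":0},
  ],
)

```text
clock: 25.85
eef_pos: [478.2, 160.9, 11.4]
tcp_rot: [[0.156, 0.988, 0.001], [0.988, -0.156, 0.0], [0.0, 0.001, -1.0]]
wrist_force: [-0.3, 0.4, 0.0]
width: 0.468
```

>>> arm_command(
  rows=[
    {"dx":0,"dy":0,"dz":0,"roll":0},
    {"dx":0,"dy":0,"dz":0,"roll":0},
    {"dx":0,"dy":0,"dz":0,"roll":0},
    {"dx":0,"dy":0,"dz":0,"roll":0},
    {"dx":0,"dy":0,"dz":0,"roll":0},
    {"dx":0,"dy":0,"dz":0,"roll":0},
    {"dx":0,"dy":0,"dz":0,"roll":0},
    {"dx":0,"dy":0,"dz":0,"roll":0},
  ],
  claw=8,
  newtons=25,
)

```text
clock: 26.85
eef_pos: [478.0, 160.8, 11.1]
tcp_rot: [[0.156, 0.988, 0.0], [0.988, -0.156, 0.0], [0.0, 0.0, -1.0]]
wrist_force: [-0.4, 0.2, 2.4]
width: 0.159
```

```bash
python3 -c "
from h import *
plan(n=1)
im=snap('scene','s13.png');cv2.imwrite('pics/s13c.png',cv2.resize(im[150:240,190:310],None,fx=6.6,fy=6.6,interpolation=cv2.INTER_CUBIC))
im=snap('top','t13.png');cv2.imwrite('pics/t13c.png',cv2.resize(im[180:290,130:270],None,fx=5.5,fy=5.4,interpolation=cv2.INTER_CUBIC))"
```

```text
from [478.  160.8  11.1] -9.0 to [478.  160.8  11.1] -8.98695598703964 t 26.85 F [-0.4  0.2  2.4] w 14.9
0 0.0 0.0 0.0 -0.0
```

View pics/s13c.png

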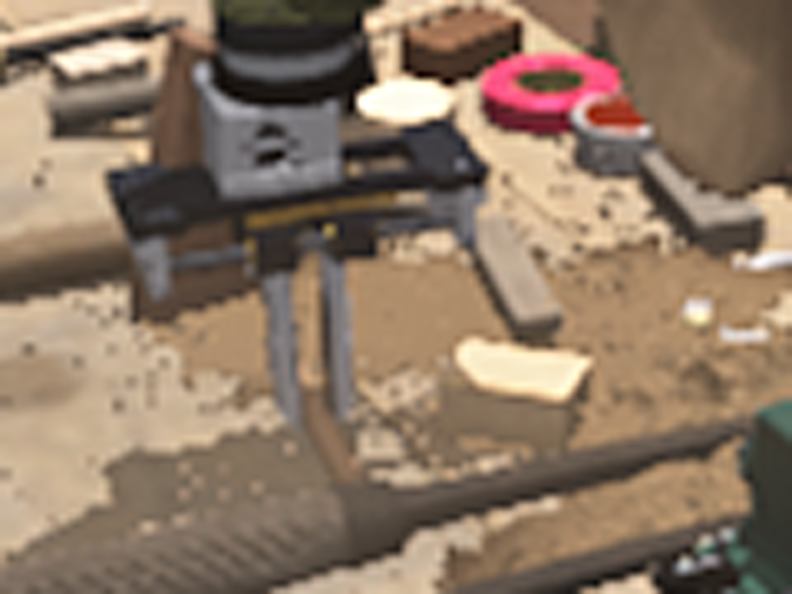

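View pics/t13c.png

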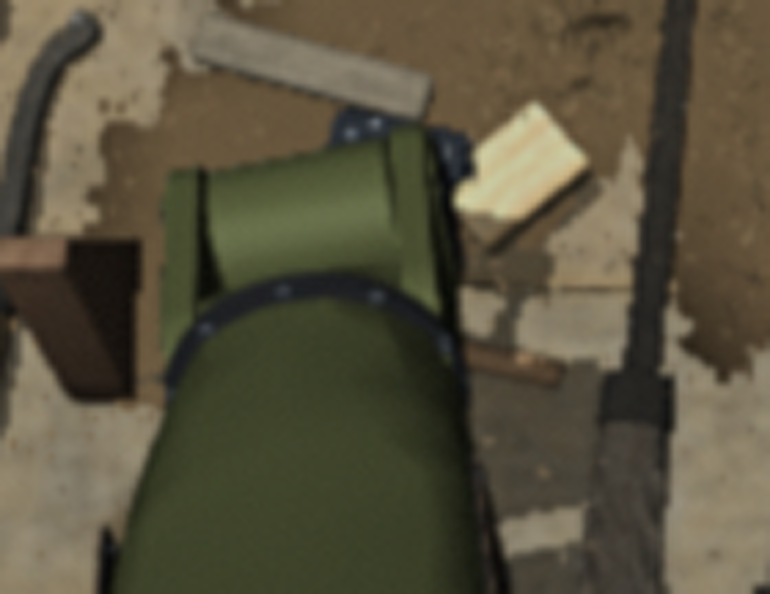

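Gripped at 14.9 mm, with the dowel centred under the tool. Before moving I'll check the predicted cup positions against the pictures.

```bash
python3 -c "
from h import *
a=np.radians(3.75);B=np.array([[np.cos(a),-np.sin(a),0],[np.sin(a),np.cos(a),0],[0,0,1]])
foot=np.array([568.1,-162.3,47])
for n,p in [('fixcup mouth top',(0,-200.5,74.5)),('fixcup mouth -x',(-16.5,-200.5,58)),('stock +?top',(0,-215,80)),('sprung mouth c',(0,-48.5,58)),('sprung mouth top',(0,-48.5,74.5)),('sprung mouth -x',(-16.5,-48.5,58)),('sprung +x',(16.5,-48.5,58))]:
  q=foot+B@np.array(p);print(n,q.round(1),'scene',proj('scene',q).round(1),'top',proj('top',q).round(1))
im=cv2.imread('pics/s13.png');cv2.imwrite('pics/s13d.png',cv2.resize(im[215:300,295:395],None,fx=8,fy=7,interpolation=cv2.INTER_NEAREST))
plan(478,160.8,190,-9,n=5)
plan(558.5,-305,190,-9,n=12,start=(478,160.8,190,-9))
"
```

```text
fixcup mouth top [ 581.2 -362.4  121.5] scene [363.7 256. ] top [394.5 207.5]
fixcup mouth -x [ 564.7 -363.4  105. ] scene [357.7 264. ] top [393.4 214.9]
stock +?top [ 582.2 -376.8  127. ] scene [368.3 257.2] top [400.4 207. ]
sprung mouth c [ 571.3 -210.7  105. ] scene [322.9 232.3] top [337.1 209.6]
sprung mouth top [ 571.3 -210.7  121.5] scene [323.2 227. ] top [337.8 208.2]
sprung mouth -x [ 554.8 -211.8  105. ] scene [317.9 234.2] top [337.3 215.6]
sprung +x [ 587.7 -209.6  105. ] scene [327.9 230.5] top [336.8 203.8]
from [478.  160.8  11.1] -9.0 to [478.  160.8 190. ] -9 t 26.95 F [-0.3  0.5  2.2] w 15.0
0 -0.0 0.0 -0.895 0.0
1 -0.0 0.0 -0.895 0.0
2 -0.0 0.0 -0.895 0.0
3 -0.0 0.0 -0.895 0.0
4 -0.0 0.0 -0.895 0.0
from [478.  160.8 190. ] -9 to [ 558.5 -305.   190. ] -9 t 26.95 F [-0.3  0.5  2.2] w 15.0
0 -0.932 0.317 0.0 -0.0
1 -0.932 0.317 0.0 -0.0
2 -0.932 0.317 0.0 -0.0
3 -0.932 0.317 0.0 -0.0
4 -0.932 0.317 0.0 -0.0
5 -0.932 0.317 0.0 -0.0
6 -0.932 0.317 0.0 -0.0
7 -0.932 0.317 0.0 -0.0
8 -0.932 0.317 0.0 -0.0
9 -0.932 0.317 0.0 -0.0
10 -0.932 0.317 0.0 -0.0
11 -0.932 0.317 0.0 -0.0
```

View pics/s13d.png

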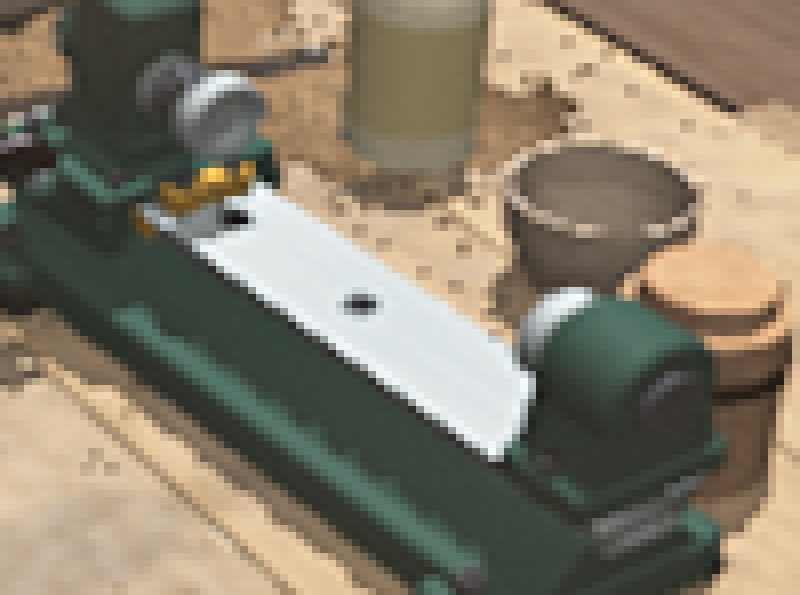

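>>> arm_command(
  rows=[
    {"dx":0,"dy":0,"dz":-0.5,"roll":0},
    {"dx":0,"dy":0,"dz":-0.8,"roll":0},
    {"dx":0,"dy":0,"dz":-0.9,"roll":0},
    {"dx":0,"dy":0,"dz":-0.9,"roll":0},
    {"dx":-0.3,"dy":0.1,"dz":-0.9,"roll":0},
    {"dx":-0.6,"dy":0.2,"dz":-0.4,"roll":0},
    {"dx":-0.8,"dy":0.27,"dz":0,"roll":0},
    {"dx":-0.9,"dy":0.31,"dz":0,"roll":0},
  ],
)

```text
clock: 27.95
eef_pos: [496.5, 51.7, 187.1]
tcp_rot: [[0.156, 0.988, 0.0], [0.988, -0.156, -0.0], [0.0, 0.0, -1.0]]
wrist_force: [-0.2, 0.4, 0.2]
width: 0.159
```

>>> arm_command(
  rows=[
    {"dx":-0.93,"dy":0.32,"dz":0,"roll":0},
    {"dx":-0.93,"dy":0.32,"dz":0,"roll":0},
    {"dx":-0.93,"dy":0.32,"dz":0,"roll":0},
    {"dx":-0.93,"dy":0.32,"dz":0,"roll":0},
    {"dx":-0.93,"dy":0.32,"dz":0,"roll":0},
    {"dx":-0.93,"dy":0.32,"dz":0,"roll":0},
    {"dx":-0.93,"dy":0.32,"dz":0,"roll":0},
    {"dx":-0.93,"dy":0.32,"dz":0,"roll":0},
  ],
)

```text
clock: 28.95
eef_pos: [551.1, -258.6, 186.8]
tcp_rot: [[0.156, 0.988, -0.0], [0.988, -0.156, 0.0], [0.0, -0.0, -1.0]]
wrist_force: [0.2, 0.4, 0.4]
width: 0.16
```

```bash
python3 -c "
from h import *
plan(558.5,-305,190,-9,n=3)"
```

```text
from [ 551.1 -258.6  186.8] -9.0 to [ 558.5 -305.   190. ] -9 t 28.95 F [0.2 0.4 0.4] w 15.0
0 -0.372 0.121 -0.027 0.0
1 -0.372 0.121 -0.027 0.0
2 -0.372 0.121 -0.027 0.0
```

>>> arm_command(
  rows=[
    {"dx":-0.37,"dy":0.12,"dz":0,"roll":0},
    {"dx":-0.37,"dy":0.12,"dz":0,"roll":0},
    {"dx":-0.37,"dy":0.12,"dz":0,"roll":0},
    {"dx":0,"dy":0,"dz":0,"roll":0},
    {"dx":0,"dy":0,"dz":0.3,"roll":0},
    {"dx":0,"dy":0,"dz":0.4,"roll":0},
    {"dx":0,"dy":0,"dz":0.2,"roll":0},
    {"dx":0,"dy":0,"dz":0,"roll":0},
  ],
)

```text
clock: 29.95
eef_pos: [558.1, -303.1, 150.1]
tcp_rot: [[0.156, 0.988, -0.001], [0.988, -0.156, 0.001], [0.001, -0.001, -1.0]]
wrist_force: [-0.4, -0.2, -0.1]
width: 0.161
```

```bash
python3 -c "
from h import *
plan(558.5,-305.1,108.1,-9,n=4)
im=snap('scene','s14.png');cv2.imwrite('pics/s14c.png',cv2.resize(im[200:300,290:400],None,fx=7,fy=6,interpolation=cv2.INTER_CUBIC))
im=snap('top','t14.png');cv2.imwrite('pics/t14c.png',cv2.resize(im[180:260,310:430],None,fx=6.5,fy=6.5,interpolation=cv2.INTER_CUBIC))"
```

```text
from [ 558.1 -303.1  150.1] -9.0 to [ 558.5 -305.1  108.1] -9 t 29.95 F [-0.4 -0.2 -0.1] w 15.2
0 -0.012 0.004 0.263 0.001
1 -0.012 0.004 0.263 0.001
2 -0.012 0.004 0.263 0.001
3 -0.012 0.004 0.263 0.001
```

View pics/s14c.png

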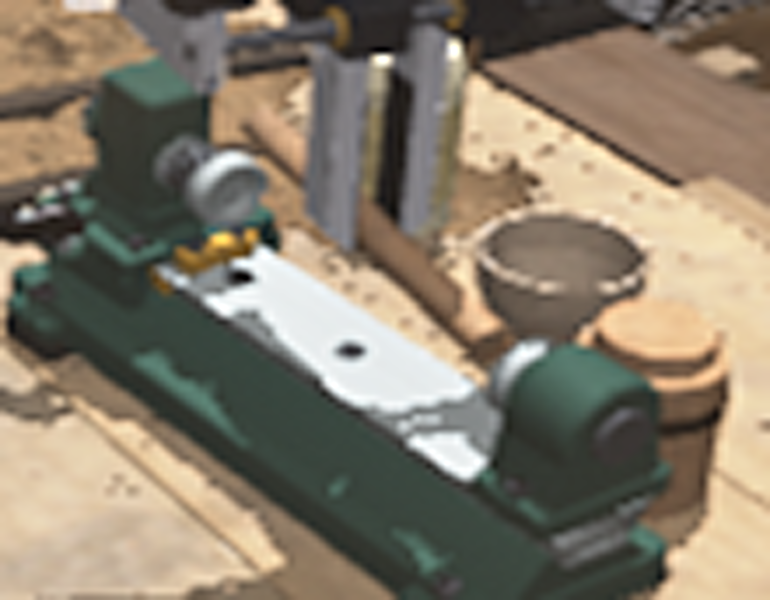

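View pics/t14c.png

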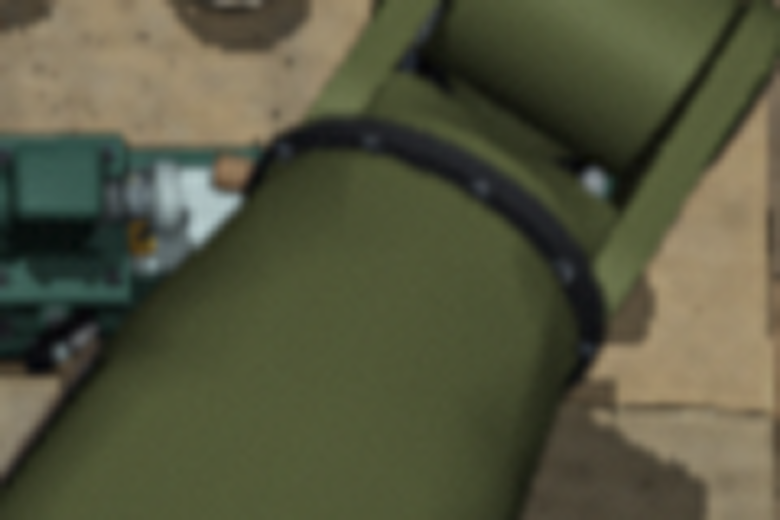

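```bash
python3 -c "
from h import *
c=np.array([558.1,-303.1,147]);d=np.array([.156,.988,0])
for s in(85,-85):
  q=c+s*d;p=proj('scene',q);t=proj('top',q);print(s,q.round(1),((p-[290,200]+.5)*[7,6]).round(0),((t-[310,180]+.5)*6.5).round(0))
S=lambda x,y:(290+x/7-.5,200+y/6-.5);T=lambda x,y:(310+x/6.5-.5,180+y/6.5-.5)
print(tri(S(250,112),T(216,172)))
"
```

```text
85 [ 571.4 -219.1  147. ] [252. 123.] [213. 172.]
-85 [ 544.8 -387.1  147. ] [486. 346.] [629. 258.]
(array([ 569.83075268, -219.5227422 ,  153.15894036]), np.float64(0.17321313359200494))
```

Dowel is level and its ends are where predicted. I'll lower it to cup height.

>>> arm_command(
  rows=[
    {"dx":0,"dy":0.01,"dz":0.2,"roll":0},
    {"dx":0,"dy":0,"dz":0.25,"roll":0},
    {"dx":0,"dy":0,"dz":0.25,"roll":0},
    {"dx":0,"dy":0,"dz":0.2,"roll":0},
    {"dx":0,"dy":0,"dz":0.15,"roll":0},
    {"dx":0,"dy":0,"dz":0,"roll":0},
    {"dx":0,"dy":0,"dz":0,"roll":0},
    {"dx":0,"dy":0,"dz":0,"roll":0},
  ],
)

```text
clock: 31.05
eef_pos: [558.9, -303.6, 109.4]
tcp_rot: [[0.156, 0.988, 0.001], [0.988, -0.156, -0.0], [-0.0, 0.001, -1.0]]
wrist_force: [-0.0, -0.7, -0.8]
width: 0.164
```

```bash
python3 -c "
from h import *
plan(556.4,-272.7,108.1,-9,n=8)
im=snap('scene','s15.png');cv2.imwrite('pics/s15c.png',cv2.resize(im[200:300,290:400],None,fx=7,fy=6,interpolation=cv2.INTER_CUBIC))"
```

```text
from [ 558.9 -303.6  109.4] -9.0 to [ 556.4 -272.7  108.1] -9 t 31.05 F [-0.  -0.7 -0.8] w 15.5
0 0.094 -0.023 0.004 0.0
1 0.094 -0.023 0.004 0.0
2 0.094 -0.023 0.004 0.0
3 0.094 -0.023 0.004 0.0
4 0.094 -0.023 0.004 0.0
5 0.094 -0.023 0.004 0.0
6 0.094 -0.023 0.004 0.0
7 0.094 -0.023 0.004 0.0
```

View pics/s15c.png

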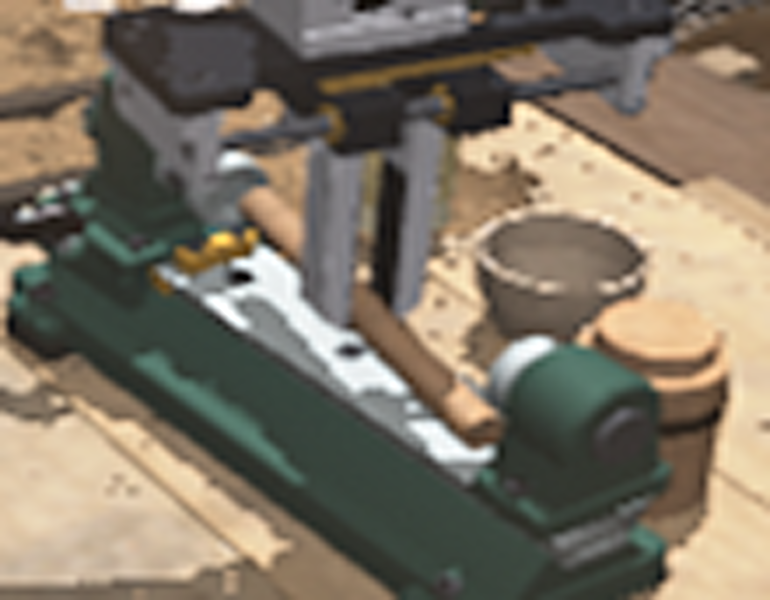

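>>> arm_command(
  rows=[
    {"dx":0.05,"dy":-0.015,"dz":0.025,"roll":0},
    {"dx":0.07,"dy":-0.015,"dz":0,"roll":0},
    {"dx":0.07,"dy":-0.018,"dz":0,"roll":0},
    {"dx":0.07,"dy":-0.018,"dz":0,"roll":0},
    {"dx":0.07,"dy":-0.018,"dz":0,"roll":0},
    {"dx":0.07,"dy":-0.018,"dz":0,"roll":0},
    {"dx":0.07,"dy":-0.018,"dz":0,"roll":0},
    {"dx":0,"dy":0,"dz":0,"roll":0},
  ],
)

```text
clock: 32.1
eef_pos: [557.0, -284.3, 108.2]
tcp_rot: [[0.156, 0.988, 0.0], [0.988, -0.156, -0.0], [-0.0, 0.0, -1.0]]
wrist_force: [-0.3, -3.4, -0.4]
width: 0.158
```

```bash
python3 -c "
from h import *
plan(556.4,-272.7,108.1,-9,n=8);print(manip.observe()['moment'])
im=snap('scene','s16.png');cv2.imwrite('pics/s16c.png',cv2.resize(im[200:300,290:400],None,fx=7,fy=6,interpolation=cv2.INTER_CUBIC))"
```

```text
from [ 557.  -284.3  108.2] -9.0 to [ 556.4 -272.7  108.1] -9 t 32.1 F [-0.3 -3.4 -0.4] w 14.9
0 0.035 -0.007 0.0 0.0
1 0.035 -0.007 0.0 0.0
2 0.035 -0.007 0.0 0.0
3 0.035 -0.007 0.0 0.0
4 0.035 -0.007 0.0 0.0
5 0.035 -0.007 0.0 0.0
6 0.035 -0.007 0.0 0.0
7 0.035 -0.007 0.0 0.0
[-0.6957071   0.09421652  0.03963772]
```

View pics/s16c.png

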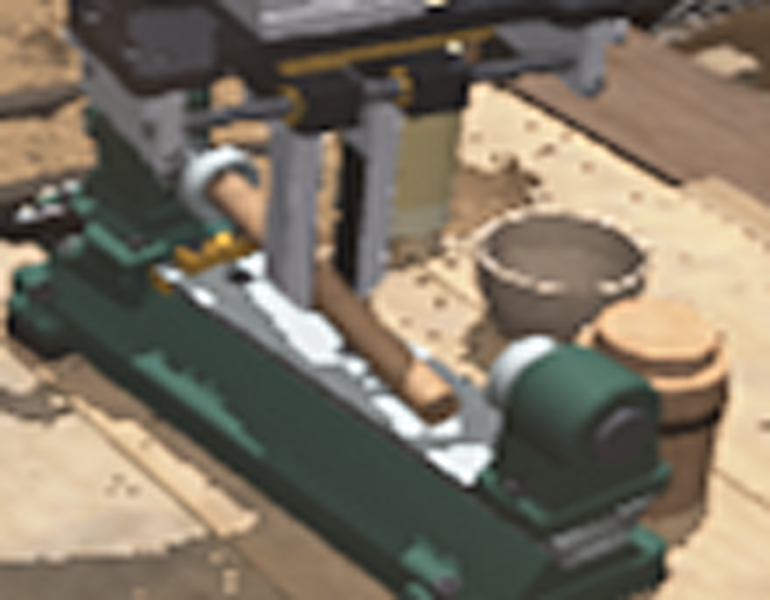

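Reaction is 3.4 N, i.e. about 6 mm compression, as predicted, and the end is inside the sprung cup. I'll press further.

>>> arm_command(
  rows=[
    {"dx":0.03,"dy":-0.007,"dz":0,"roll":0},
    {"dx":0.05,"dy":-0.01,"dz":0,"roll":0},
    {"dx":0.05,"dy":-0.01,"dz":0,"roll":0},
    {"dx":0.05,"dy":-0.01,"dz":0,"roll":0},
    {"dx":0.05,"dy":-0.01,"dz":0,"roll":0},
    {"dx":0.03,"dy":-0.007,"dz":0,"roll":0},
    {"dx":0.02,"dy":-0.005,"dz":0,"roll":0},
    {"dx":0,"dy":0,"dz":0,"roll":0},
  ],
  newtons=40,
)

```text
clock: 33.15
eef_pos: [556.4, -273.0, 108.1]
tcp_rot: [[0.156, 0.988, 0.0], [0.988, -0.156, -0.001], [-0.001, 0.0, -1.0]]
wrist_force: [-0.1, -6.1, -0.1]
width: 0.158
```

```bash
python3 -c "
from h import *
plan(575.4,-273.6,108.1,3.75,n=6);print(manip.observe()['moment'])
im=snap('scene','s17.png');cv2.imwrite('pics/s17c.png',cv2.resize(im[200:300,290:400],None,fx=7,fy=6,interpolation=cv2.INTER_CUBIC))"
```

```text
from [ 556.4 -273.   108.1] -9.0 to [ 575.4 -273.6  108.1] 3.75 t 33.15 F [-0.1 -6.1 -0.1] w 14.8
0 0.01 0.079 0.0 -0.265
1 0.007 0.079 0.0 -0.265
2 0.004 0.079 0.0 -0.265
3 0.001 0.079 0.0 -0.265
4 -0.002 0.079 0.0 -0.265
5 -0.005 0.079 0.0 -0.265
[-1.25349707  0.13129796 -0.03940403]
```

View pics/s17c.png

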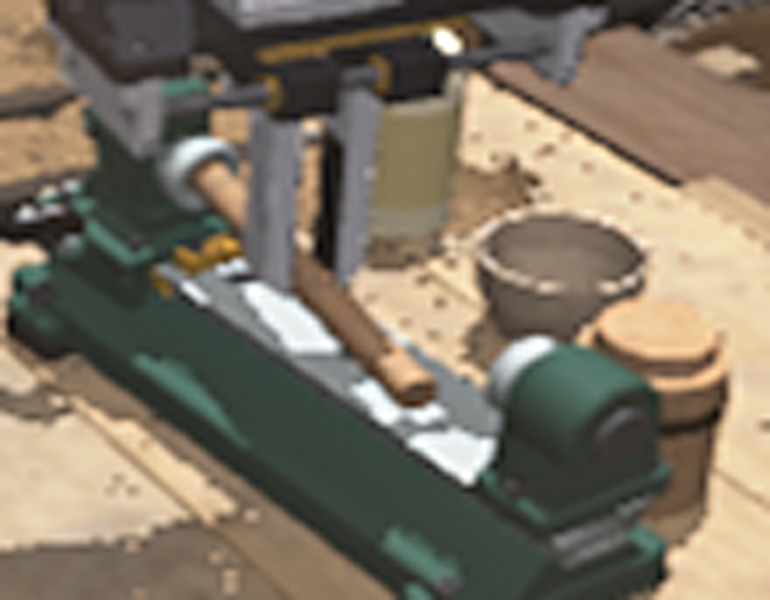

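```bash
python3 -c "
from h import *
c=np.array([556.4,-273,105]);d=np.array([.156,.988,0])
for s in(-85,):
  for dz in (0,-5):
    q=c+s*d+[0,0,dz];print(s,q.round(1),((proj('scene',q)-[290,200]+.5)*[7,6]).round(0))
im=cv2.imread('pics/s17.png');cv2.imwrite('pics/s17d.png',cv2.resize(im[235:285,325:385],None,fx=12,fy=12,interpolation=cv2.INTER_NEAREST))
for p in [(564.7,-363.4,105),(581.2,-362.4,121.5),(543,-357,105)]: print(((proj('scene',p)-[325,235]+.5)*12).round(0))
"
```

```text
-85 [ 543.1 -357.   105. ] [413. 395.]
-85 [ 543.1 -357.   100. ] [411. 405.]
[398. 355.]
[470. 258.]
[287. 370.]
```

View pics/s17d.png

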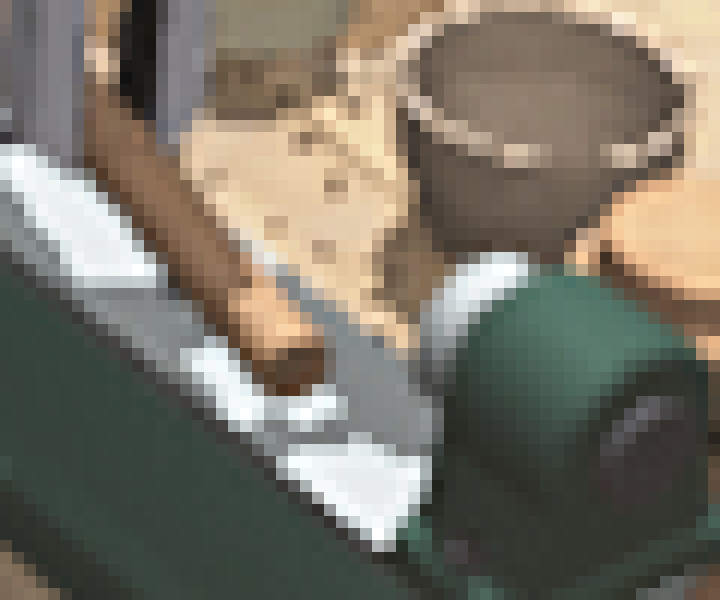

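Force implies about 15.7 mm at the leading corner, so I'll press 2.4 mm more and then swing it in line, pivoting about the sprung end.

>>> arm_command(
  rows=[
    {"dx":0.03,"dy":-0.007,"dz":0,"roll":0},
    {"dx":0.03,"dy":-0.007,"dz":0,"roll":0},
    {"dx":0.01,"dy":0.08,"dz":0,"roll":-0.265},
    {"dx":0.007,"dy":0.08,"dz":0,"roll":-0.265},
    {"dx":0.004,"dy":0.08,"dz":0,"roll":-0.265},
    {"dx":0,"dy":0,"dz":0,"roll":0},
    {"dx":0,"dy":0,"dz":0,"roll":0},
    {"dx":0,"dy":0,"dz":0,"roll":0},
  ],
)

```text
clock: 34.2
eef_pos: [565.8, -271.0, 108.2]
tcp_rot: [[0.046, 0.999, 0.0], [0.999, -0.046, -0.001], [-0.001, 0.0, -1.0]]
wrist_force: [0.1, -7.8, 0.7]
width: 0.162
```

```bash
python3 -c "
from h import *
plan(575.3,-271.2,108.1,3.75,n=3);print(manip.observe()['moment'])
im=snap('scene','s18.png');cv2.imwrite('pics/s18c.png',cv2.resize(im[215:285,305:385],None,fx=9,fy=8,interpolation=cv2.INTER_CUBIC))"
```

```text
from [ 565.8 -271.   108.2] -2.6 to [ 575.3 -271.2  108.1] 3.75 t 34.2 F [ 0.1 -7.8  0.7] w 15.2
0 0.002 0.079 0.001 -0.266
1 -0.001 0.079 0.001 -0.266
2 -0.004 0.079 0.001 -0.266
[-1.39536383  0.14861684  0.01653117]
```

View pics/s18c.png

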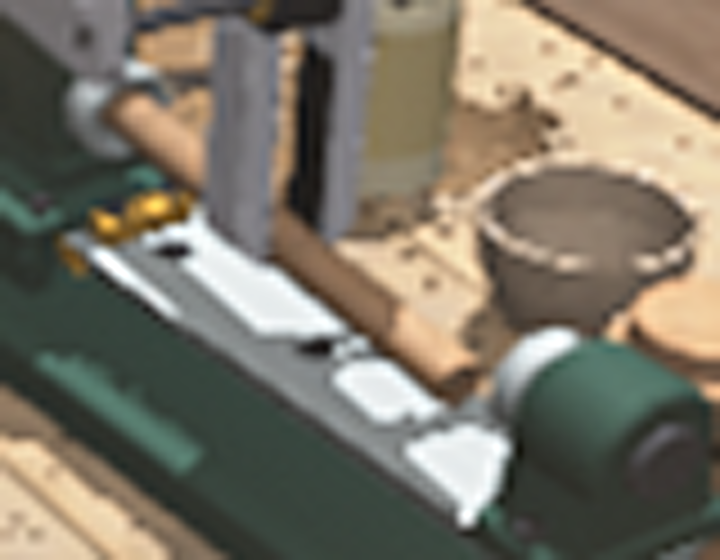

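Reaction 7.8 N is near the cup's end stop. I'll back off about 1.5 mm while finishing the swing.

>>> arm_command(
  rows=[
    {"dx":-0.02,"dy":0.02,"dz":0,"roll":0},
    {"dx":-0.015,"dy":0.07,"dz":0,"roll":-0.265},
    {"dx":-0.001,"dy":0.079,"dz":0,"roll":-0.265},
    {"dx":-0.004,"dy":0.07,"dz":0,"roll":-0.265},
    {"dx":0,"dy":0,"dz":0,"roll":0},
    {"dx":0,"dy":0,"dz":0,"roll":0},
    {"dx":0,"dy":0,"dz":0,"roll":0},
    {"dx":0,"dy":0,"dz":0,"roll":0},
  ],
)

```text
clock: 35.25
eef_pos: [575.3, -272.6, 108.1]
tcp_rot: [[-0.065, 0.998, 0.0], [0.998, 0.065, -0.001], [-0.001, -0.0, -1.0]]
wrist_force: [0.1, -6.1, 0.0]
width: 0.16
```

```bash
python3 -c "
from h import *
plan(576,-283,108.1,3.75,n=6);print(manip.observe()['moment'])
im=snap('scene','s19.png');cv2.imwrite('pics/s19c.png',cv2.resize(im[215:285,305:385],None,fx=9,fy=8,interpolation=cv2.INTER_CUBIC))
im=snap('top','t19.png');cv2.imwrite('pics/t19c.png',cv2.resize(im[180:260,310:430],None,fx=6.5,fy=6.5,interpolation=cv2.INTER_CUBIC))"
```

```text
from [ 575.3 -272.6  108.1] 3.7 to [ 576.  -283.   108.1] 3.75 t 35.25 F [ 0.1 -6.1  0. ] w 15.1
0 -0.043 0.0 0.0 -0.0
1 -0.043 0.0 0.0 -0.0
2 -0.043 0.0 0.0 -0.0
3 -0.043 0.0 0.0 -0.0
4 -0.043 0.0 0.0 -0.0
5 -0.043 0.0 0.0 -0.0
[-1.25506204  0.15639471  0.03874287]
```

View pics/s19c.png

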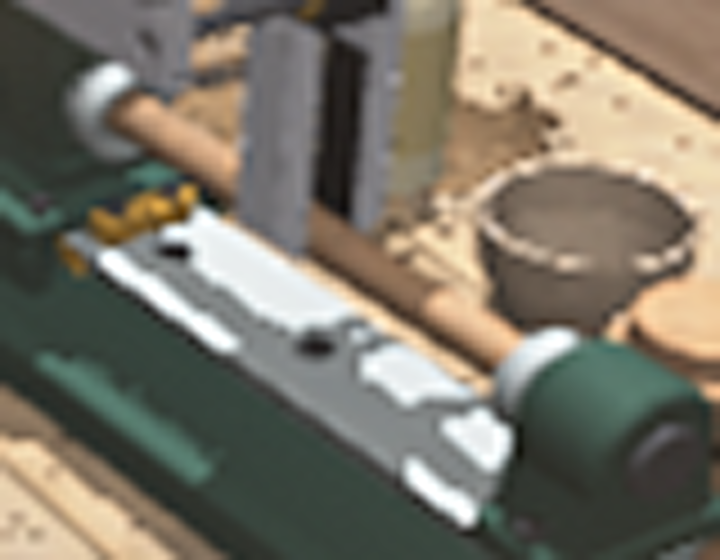

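View pics/t19c.png

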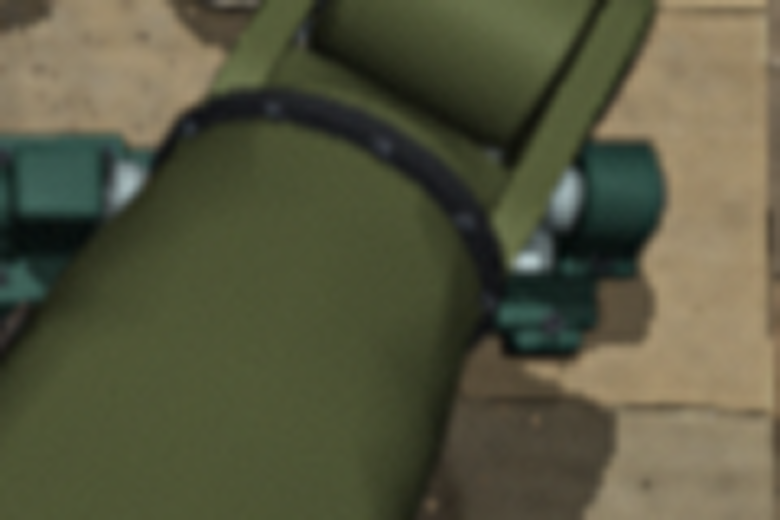

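The dowel is in line with the fixed cup, with no side force. I'll ease it into the cup.

>>> arm_command(
  rows=[
    {"dx":-0.03,"dy":0,"dz":0,"roll":0},
    {"dx":-0.03,"dy":0,"dz":0,"roll":0},
    {"dx":-0.03,"dy":0,"dz":0,"roll":0},
    {"dx":-0.03,"dy":0,"dz":0,"roll":0},
    {"dx":-0.03,"dy":0,"dz":0,"roll":0},
    {"dx":-0.03,"dy":0,"dz":0,"roll":0},
    {"dx":-0.02,"dy":0,"dz":0,"roll":0},
    {"dx":0,"dy":0,"dz":0,"roll":0},
  ],
)

```text
clock: 36.35
eef_pos: [575.8, -280.3, 108.0]
tcp_rot: [[-0.065, 0.998, -0.0], [0.998, 0.065, 0.0], [0.0, -0.0, -1.0]]
wrist_force: [-0.3, -3.6, 0.5]
width: 0.162
```

```bash
python3 -c "
from h import *
plan(576,-283,108.1,3.75,n=6);print(manip.observe()['moment'])
im=snap('scene','s20.png');cv2.imwrite('pics/s20c.png',cv2.resize(im[215:285,305:385],None,fx=9,fy=8,interpolation=cv2.INTER_CUBIC))"
```

```text
from [ 575.8 -280.3  108. ] 3.7 to [ 576.  -283.   108.1] 3.75 t 36.35 F [-0.3 -3.6  0.5] w 15.2
0 -0.011 -0.0 -0.0 -0.0
1 -0.011 -0.0 -0.0 -0.0
2 -0.011 -0.0 -0.0 -0.0
3 -0.011 -0.0 -0.0 -0.0
4 -0.011 -0.0 -0.0 -0.0
5 -0.011 -0.0 -0.0 -0.0
[-0.89921105  0.15126052  0.10897571]
```

View pics/s20c.png

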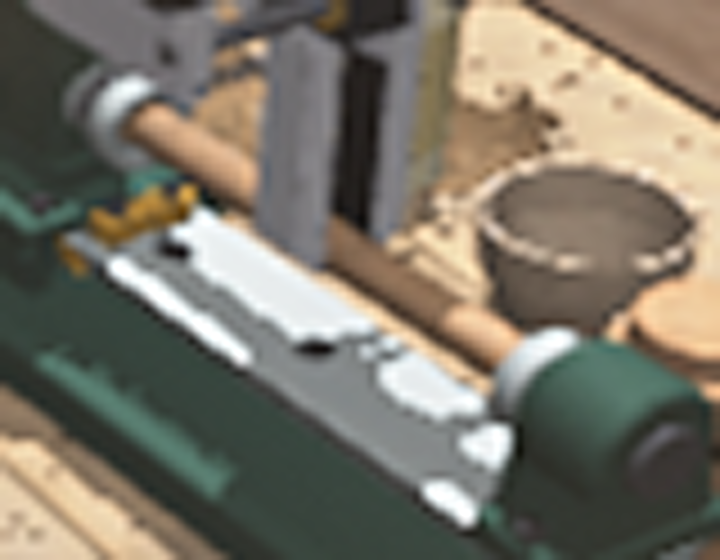

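>>> arm_command(
  rows=[
    {"dx":-0.01,"dy":0,"dz":0,"roll":0},
    {"dx":-0.01,"dy":0,"dz":0,"roll":0},
    {"dx":-0.01,"dy":0,"dz":0,"roll":0},
    {"dx":-0.01,"dy":0,"dz":0,"roll":0},
    {"dx":-0.01,"dy":0,"dz":0,"roll":0},
    {"dx":-0.01,"dy":0,"dz":0,"roll":0},
    {"dx":0,"dy":0,"dz":0,"roll":0},
    {"dx":0,"dy":0,"dz":0,"roll":0},
  ],
)

```text
clock: 37.4
eef_pos: [576.0, -282.7, 108.0]
tcp_rot: [[-0.065, 0.998, -0.0], [0.998, 0.065, 0.0], [0.0, -0.0, -1.0]]
wrist_force: [-1.0, -4.1, 0.8]
width: 0.153
```

```bash
python3 -c "
from h import *
plan(576,-283,108.1,3.75,n=6);print(manip.observe()['moment'])"
```

```text
from [ 576.  -282.7  108. ] 3.7 to [ 576.  -283.   108.1] 3.75 t 37.4 F [-1.  -4.1  0.8] w 14.3
0 -0.001 -0.0 -0.0 -0.0
1 -0.001 -0.0 -0.0 -0.0
2 -0.001 -0.0 -0.0 -0.0
3 -0.001 -0.0 -0.0 -0.0
4 -0.001 -0.0 -0.0 -0.0
5 -0.001 -0.0 -0.0 -0.0
[-0.64153091  0.20661645  0.0633279 ]
```

>>> arm_command(
  rows=[
    {"dx":-0.01,"dy":0,"dz":0,"roll":0},
    {"dx":-0.01,"dy":0,"dz":0,"roll":0},
    {"dx":-0.01,"dy":0,"dz":0,"roll":0},
    {"dx":-0.01,"dy":0,"dz":0,"roll":0},
    {"dx":-0.01,"dy":0,"dz":0,"roll":0},
    {"dx":0,"dy":0,"dz":0,"roll":0},
    {"dx":0,"dy":0,"dz":0,"roll":0},
    {"dx":0,"dy":0,"dz":0,"roll":0},
  ],
)

```text
clock: 38.4
eef_pos: [576.1, -283.0, 107.9]
tcp_rot: [[-0.066, 0.998, -0.001], [0.998, 0.066, 0.003], [0.003, -0.001, -1.0]]
wrist_force: [-2.9, 10.4, 3.1]
width: 0.161
```

```bash
python3 -c "
from h import *
plan(576,-283,108.1,3.75,n=6);print(manip.observe()['moment'])
im=snap('scene','s21.png');cv2.imwrite('pics/s21c.png',cv2.resize(im[215:285,305:385],None,fx=9,fy=8,interpolation=cv2.INTER_CUBIC))"
```

```text
from [ 576.1 -283.   107.9] 3.8 to [ 576.  -283.   108.1] 3.75 t 38.4 F [-2.9 10.4  3.1] w 15.1
0 0.0 -0.0 -0.001 0.0
1 0.0 -0.0 -0.001 0.0
2 0.0 -0.0 -0.001 0.0
3 0.0 -0.0 -0.001 0.0
4 0.0 -0.0 -0.001 0.0
5 0.0 -0.0 -0.001 0.0
[1.89162695 0.52924379 0.02941596]
```

View pics/s21c.png

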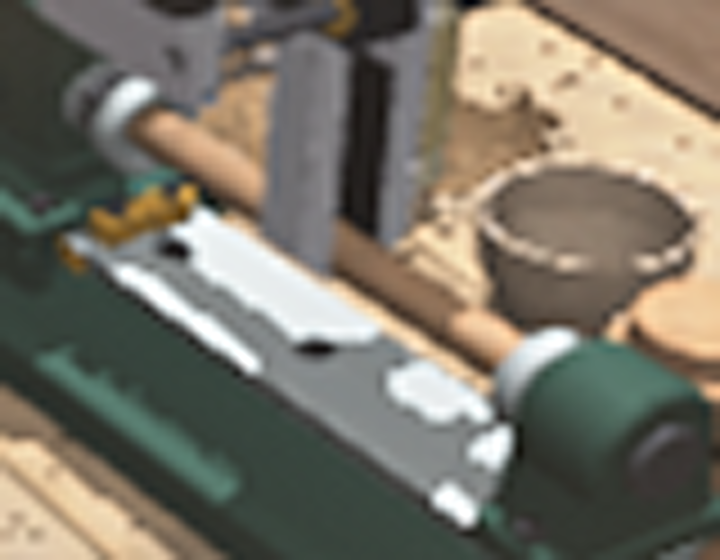

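Contact (10.4 N) came at y=-283.0, exactly the predicted dowel_home. I'll relax the push, then open.

>>> arm_command(
  rows=[
    {"dx":0.02,"dy":0,"dz":0,"roll":0},
    {"dx":0.02,"dy":0,"dz":0,"roll":0},
    {"dx":0,"dy":0,"dz":0,"roll":0},
    {"dx":0,"dy":0,"dz":0,"roll":0},
    {"dx":0,"dy":0,"dz":0,"roll":0},
    {"dx":0,"dy":0,"dz":0,"roll":0},
    {"dx":0,"dy":0,"dz":0,"roll":0},
    {"dx":0,"dy":0,"dz":0,"roll":0},
  ],
)

```text
clock: 39.45
eef_pos: [576.1, -282.9, 108.0]
tcp_rot: [[-0.065, 0.998, -0.0], [0.998, 0.065, 0.0], [0.0, -0.0, -1.0]]
wrist_force: [0.5, 5.3, -0.6]
width: 0.157
```

>>> arm_command(
  rows=[
    {"dx":0,"dy":0,"dz":0,"roll":0},
    {"dx":0,"dy":0,"dz":0,"roll":0},
    {"dx":0,"dy":0,"dz":0,"roll":0},
    {"dx":0,"dy":0,"dz":0,"roll":0},
    {"dx":0,"dy":0,"dz":0,"roll":0},
    {"dx":0,"dy":0,"dz":0,"roll":0},
    {"dx":0,"dy":0,"dz":0,"roll":0},
    {"dx":0,"dy":0,"dz":0,"roll":0},
  ],
  claw=40,
)

```text
clock: 40.45
eef_pos: [576.0, -283.1, 108.0]
tcp_rot: [[-0.065, 0.998, -0.0], [0.998, 0.065, 0.0], [0.0, -0.0, -1.0]]
wrist_force: [0.7, 0.0, -0.5]
width: 0.425
```

```bash
python3 -c "
from h import *
plan(n=1)
im=snap('scene','s22.png');cv2.imwrite('pics/s22c.png',cv2.resize(im[215:285,305:385],None,fx=9,fy=8,interpolation=cv2.INTER_CUBIC))"
```

```text
from [ 576.  -283.1  108. ] 3.7 to [ 576.  -283.1  108. ] 3.731394880930341 t 40.45 F [ 0.7  0.  -0.5] w 39.9
0 0.0 0.0 0.0 -0.0
```

View pics/s22c.png

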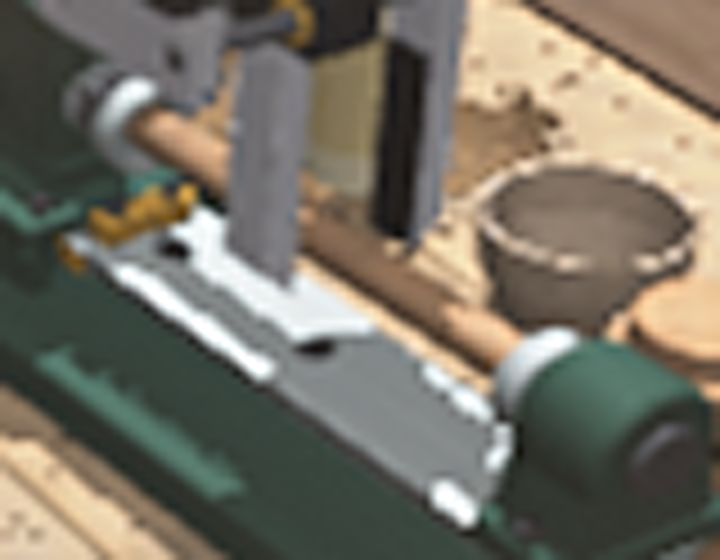

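The dowel holds by itself with the fingers open. I'll rise clear and move off toward the robot so the top camera can see.

>>> arm_command(
  rows=[
    {"dx":0,"dy":0,"dz":-0.2,"roll":0},
    {"dx":0,"dy":0,"dz":-0.5,"roll":0},
    {"dx":0,"dy":0,"dz":-0.8,"roll":0},
    {"dx":0,"dy":0,"dz":-0.8,"roll":0},
    {"dx":0,"dy":0,"dz":-0.6,"roll":0},
    {"dx":0.4,"dy":-0.5,"dz":0,"roll":0},
    {"dx":0.6,"dy":-0.7,"dz":0,"roll":0},
    {"dx":0.7,"dy":-0.8,"dz":0,"roll":0},
  ],
)

```text
clock: 41.5
eef_pos: [490.9, -219.9, 224.5]
tcp_rot: [[-0.065, 0.998, 0.001], [0.998, 0.065, -0.0], [-0.0, 0.001, -1.0]]
wrist_force: [0.7, -0.3, 0.1]
width: 0.429
```

>>> arm_command(
  rows=[
    {"dx":0.8,"dy":-0.4,"dz":0,"roll":0},
    {"dx":0.9,"dy":-0.3,"dz":0,"roll":0},
    {"dx":0.9,"dy":-0.1,"dz":0,"roll":0},
    {"dx":0.9,"dy":0,"dz":0,"roll":0},
    {"dx":0.9,"dy":0,"dz":0,"roll":0},
    {"dx":0.6,"dy":0,"dz":0,"roll":0},
    {"dx":0.3,"dy":0,"dz":0,"roll":0},
    {"dx":0,"dy":0,"dz":0,"roll":0},
  ],
)

```text
clock: 42.5
eef_pos: [446.1, -10.8, 224.4]
tcp_rot: [[-0.066, 0.998, 0.0], [0.998, 0.066, -0.0], [-0.0, 0.0, -1.0]]
wrist_force: [0.9, 0.9, 0.2]
width: 0.424
```

```bash
python3 -c "
from h import *
plan(n=1)
im=snap('scene','s23.png');cv2.imwrite('pics/s23c.png',cv2.resize(im[195:295,275:395],None,fx=6.6,fy=5.9,interpolation=cv2.INTER_CUBIC))
im=snap('top','t23.png');cv2.imwrite('pics/t23c.png',cv2.resize(im[130:310,270:440],None,fx=4,fy=3.3,interpolation=cv2.INTER_CUBIC))"
```

```text
from [446.1 -10.8 224.4] 3.8 to [446.1 -10.8 224.4] 3.7818169338489263 t 42.5 F [0.9 0.9 0.2] w 39.8
0 0.0 0.0 0.0 -0.0
```

View pics/s23c.png

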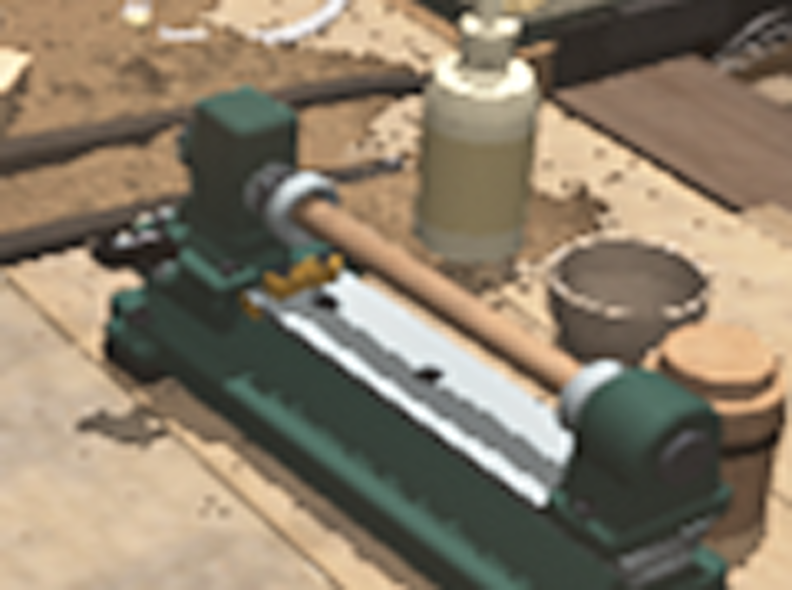

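View pics/t23c.png

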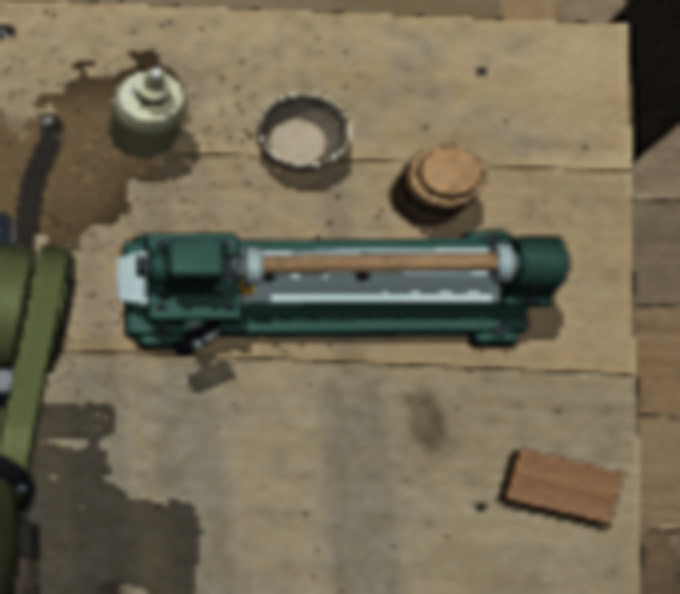

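Both views show the dowel in line in both cups: scene crop (300,205) to (575,385), top crop (258,262) to (500,262). Last, a numeric check of level, tailstock position and bystanders.

```bash
python3 -c "
from h import *
S=lambda x,y:(275+x/6.6-.5,195+y/5.9-.5);T=lambda x,y:(270+x/4-.5,130+y/3.3-.5)
print('sprung end',tri(S(303,213),T(262,263)));print('fixed end',tri(S(566,381),T(496,262)))
a,b=cv2.imread('pics/s11.png'),cv2.imread('pics/s23.png')
r=a[205:235,298:312].astype(np.float32).mean(2);q=b[205:235,298:312].astype(np.float32).mean(2)
print('tail shift scene s11->s23',cv2.phaseCorrelate(cv2.resize(r,None,fx=4,fy=4),cv2.resize(q,None,fx=4,fy=4)))
t0,t1=cv2.imread('pics/top0.png').astype(int),cv2.imread('pics/t23.png').astype(int)
for n,(x0,y0,x1,y1) in dict(bottle=(297,148,318,178),cup=(332,157,360,188),blank=(366,170,394,200),block=(394,264,428,292),wedge=(125,220,158,256),offcut=(207,198,239,228)).items():
  print(n,np.abs(t0-t1)[y0:y1,x0:x1].mean().round(1))
"
```

```text
sprung end (array([ 569.87416475, -203.96361954,  107.62491527]), np.float64(3.5718758755057736))
fixed end (array([ 576.9497705 , -360.28726535,  113.6447858 ]), np.float64(5.0854805249353445))
tail shift scene s11->s23 ((-0.018047989680066934, -0.03343754041287639), 0.877192703684171)
bottle 4.1
cup 4.4
blank 4.2
block 4.4
wedge 3.1
offcut 23.9
```

```bash
python3 -c "
from h import *
for z in (103.5,):
  for Y in (10,-50,-100,-148):
    q=np.array([570.9-.065*Y,-205.2+.998*Y,z]);print(Y,((proj('scene',q)-[275,195]+.5)*[12,12]).round(0), )
b=cv2.imread('pics/s23.png');g=cv2.resize(b[215:268,312:368],None,fx=12,fy=11,interpolation=cv2.INTER_CUBIC)
for Y in (-8,-50,-100,-148):
    q=np.array([570.9-.065*Y,-205.2+.998*Y,103.5]);p=(proj('scene',q)-[312,215]+.5)*[12,11];cv2.circle(g,tuple(int(v) for v in p),4,(255,0,0),-1)
cv2.imwrite('pics/ax.png',g)
t=cv2.imread('pics/t23.png');cv2.imwrite('pics/t23o.png',np.hstack([cv2.resize(i[180:260,190:260],None,fx=5,fy=5) for i in(cv2.imread('pics/top0.png'),t)]))
"
```

```text
10 [537. 428.]
-50 [710. 555.]
-100 [866. 670.]
-148 [1028.  788.]
```

View pics/ax.png

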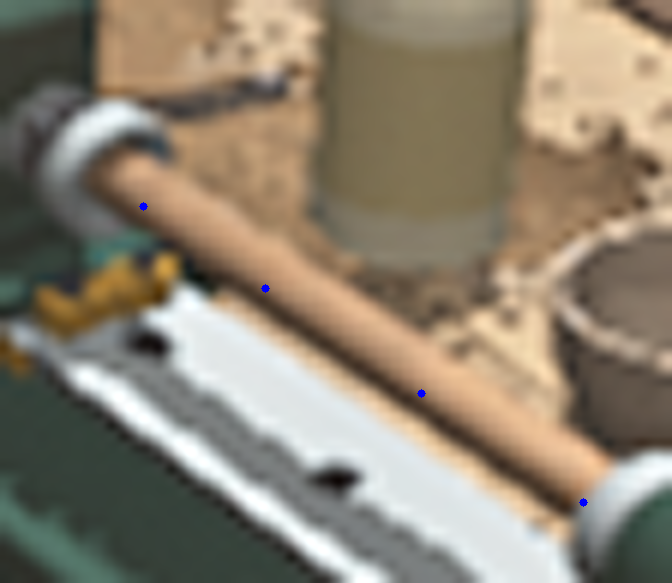

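View pics/t23o.png

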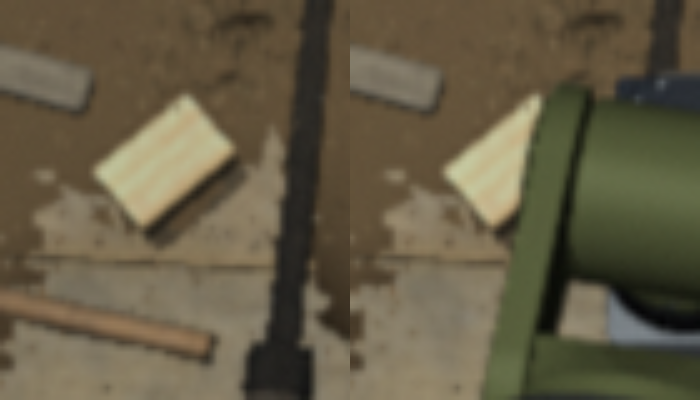

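The predicted axis runs parallel to the dowel with a constant ~1.5 px offset, the same bed offset this camera showed before, so the dowel is level. The offcut's high value is only the arm covering it. Handing in.

```bash
python3 -c "
from h import *
print(manip.finish_job(), manip.observe()['clock'])"
```

```text
the job is handed in; nothing more can be done
the job is handed in; nothing more can be done
```

The bench centres are set up and the job was handed in at about 43 s of the 64 s limit. The tailstock is home on the rail with its knob tight, and the dowel sits between the two cups with the gripper clear.

**What I did:**
- **Tailstock:** I gripped it by the column, lifted it 47–48 mm and slid it along the rail until it met the brass stop. The force rose to 17 N there.
- **Clamp knob:** I turned it clockwise until it stopped turning and the twisting moment held at 1.3 N m.
- **Dowel:** I pressed one end into the sprung cup with the dowel angled sideways, swung it in line, eased it back and let go.

**Last checks:**
- **Knob:** its picture matches the fully tight position (1.6), not a smaller turn.
- **Dowel:** it met the fixed cup within 0.1 mm of the predicted home position. It stayed level and in line in both pictures after release.
- **Tailstock:** it did not move between tightening the knob and the end.
- **Other things:** the bottle, wooden cup, blank, sanding block and wedge look unchanged from above. The offcut was partly hidden by the arm, and its visible part is unmoved. I did not check the brush.

**Checks that disagreed:**
- **Scene camera:** it shows the bed about 1.5 pixels (roughly 3 mm) off from the model.
- **Dowel height:** a rough two-view measurement of the dowel's ends gave 108 and 114 mm, with rays missing by 4–5 mm, so I didn't rely on it. I judged level from the dowel running parallel to the predicted axis instead.
- **Sprung cup:** during the swing the reaction briefly reached 7.8 N, close to the cup's end stop, so I backed off 1.5 mm.

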